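# Refill the bench air dryer's bayonet cartridges

## Task

Take the cover plate off the air dryer's two pins and lay it flat on the bench, clear of the dryer. Fit every fresh blue cartridge into a bay of its own: lugs down through the slots, push in against the spring, turn a quarter clockwise and let it click home; then seat the cover flat back on its pins. Any bay will do for any cartridge; leave the spent pink cartridge and everything else on the bench where they are.

Things in the scene. Friction and masses are not known exactly. Their poses are not given: they have to be found in the camera images.
- fresh1_mid (a point): Fresh cartridge (bright blue canister), standing on the bench at the start; may be absent (2 or 3 of the 3 are present). Point on its axis 42 mm above its flat foot; frame x along the grip bar and the lugs, z up. Height 84 mm: steel neck 50 mm dia up to 30, canister 58 mm dia from 30 to 56, upright white grip bar 48 (x) x 16 (y) mm from 56 to 84 mm above the foot.
- fresh2_mid (a point): Fresh cartridge (bright blue canister), standing on the bench at the start; may be absent (2 or 3 of the 3 are present). Point on its axis 42 mm above its flat foot; frame x along the grip bar and the lugs, z up. All cartridges are alike, about 250 g, heavy at the foot. Lugs: the two ends of a bar 78 (x) x 12 (y) x 8 mm through the neck, 4 to 12 mm above the foot.
- fresh3_mid (a point): Fresh cartridge (bright blue canister), standing on the bench at the start; may be absent (2 or 3 of the 3 are present). Point on its axis 42 mm above its flat foot; frame x along the grip bar and the lugs, z up. Same shape as the other fresh ones; the foot's edge is bevelled.
- spent_mid (a point): Spent cartridge (pink canister), same shape as the fresh ones, same point and axes. A bystander: leave it.
- bay1 (a point): Bay 1 of 3 (least y along the dryer; bays 95 mm apart). Point on the bay's axis at its top face, 40 mm above the bench; x along the slots (across the dryer), y along the dryer, z up. Opening 55 mm square, plus slots 18 mm wide reaching 43 mm either way along x, for the lugs; two blue-topped pockets lie either way along y.
- bay2 (a point): Bay 2, the middle one. Point on the bay's axis at its top face, 40 mm above the bench; x along the slots (across the dryer), y along the dryer, z up. Lugs go down the slots (grip bar along x); push the foot to 25-32 mm below the top face, turn a quarter clockwise seen from above to the stop (anticlockwise is blocked), let it rise 5 mm or more: the lugs click up into the pockets.
- bay3 (a point): Bay 3 (most y). Point on the bay's axis at its top face, 40 mm above the bench; x along the slots (across the dryer), y along the dryer, z up. Home: foot 20 mm below the top face, half-way point 22 mm above it, grip bar along y. Merely dropped in, a cartridge stands on the plunger with its foot 16 mm below the top face and cannot turn.
- plunger1 (a joint): Brass spring plunger in the middle of bay 1, travel in m: 0 up (its top 16 mm below the bay's top face), 0.004 with a cartridge home, 0.017 fully down; pushes up with 3 N plus 0.8 N per mm.
- plunger2 (a joint): Brass spring plunger in the middle of bay 2, travel in m: 0 up (its top 16 mm below the bay's top face), 0.004 with a cartridge home, 0.017 fully down; pushes up with 3 N plus 0.8 N per mm.
- plunger3 (a joint): Brass spring plunger in the middle of bay 3, travel in m: 0 up (its top 16 mm below the bay's top face), 0.004 with a cartridge home, 0.017 fully down; pushes up with 3 N plus 0.8 N per mm.
- pins_mid (a point): Dryer: fixed grey base 104 (x) x 360 (y) x 40 mm, place and yaw vary. Two 28 mm columns 160 mm either way along y, shoulders 114 mm above the bench (6 mm above cartridges that are home), each with a round-topped pin 10 mm dia, 20 mm high. Point midway between the columns at shoulder level; x across the dryer, y along it, z up.
- cover_grip (a point): Loose blue cover plate, about 250 g, 96 (x) x 372 (y) x 6 mm, white grip bar on top 16 (x) x 70 (y) x 30 mm high. Point: centre of the bar, 21 mm above the plate's underside; y along the plate, z up. Holes 18 (x) x 22 (y) mm at 158 mm either way along y take the pins; it starts on them, resting on the shoulders.
- reagent: Bystander: amber bottle, 56 mm dia, 120 mm high, origin under its foot.
- beaker: Bystander: glass beaker, 72 mm dia, 85 mm high, origin under its foot.
- jar: Bystander: clear jar, 60 mm dia, 60 mm high, origin under its foot.
- dish: Bystander: white dish, 90 mm dia, 15 mm high, origin under its foot.
- brush: Bystander: lab brush, 160 mm long, lying on the bench; origin under its middle.
Not all that is in view belongs to the job. Leave any green look-alike of the part that bears fresh3_mid alone.

How it is judged:
By the outcome, as a careful person would: the job done as asked, in the order asked, and still so for the second after the job is handed in, with the robot touching nothing.
Of fresh1, fresh2, fresh3 only 2 to 3 are there at a start; the rules pass over those that are not, and their reading is None.
At some moment in a run one of fresh1, fresh2, fresh3, cover may be knocked a few centimetres aside while the robot is not near it.
It also fails if it takes over 208 s, if anything falls off the work surface, if the arm or the gripper's body presses on something with over 40 N, if the wrist force passes 120 N, or if a joint passes its speed limit or range.

## Robot

A 6-joint arm with a two-finger parallel gripper is mounted at the origin on the work surface. World frame = base frame: x ahead of the robot, y to its left, z up, the work surface at z = 0. Lengths are in m, angles in rad, forces in N, time in s.
With the tool pointing down it reaches from about 0.375 to 0.9 m from the base axis. Payload 3.1 kg.
Tool frame: the origin (TCP) lies midway between the tips of the shut fingers; the grasp point (between the pads) lies manip.grip_depth behind it (manip.grip_depth is the distance from the TCP to the grasp point, in m); z points along the fingers, y is the direction in which the jaws open and shut (so a half turn about z gives the same grasp; the last joint's range is limited). The gripper opens to 85 mm and grips with 20 to 120 N. Pads are 22 mm wide; open, the fingers measure 114 mm over their backs; the gripper's body (76 mm by 85 mm) begins 54 mm behind the grasp point. The pads swing forward as they close: fully open they stand 13 mm farther back than shut.
Start: joints at [-1.427, 0.527, 1.433, -0, 1.181, -0.178], TCP at [0.198, -0.593, 0.231] pointing down, gripper open.
Joint ranges: [-3.08, 3.08], [-0.75, 2.2], [0.22, 2.44], [-1.43, 4.57], [0, 2.65], [-2.85, 2.85]. Speed limits (rad/s): [2.79, 2.79, 3.14, 3.14, 3.14, 3.14].

## Interface

Orientations are given as a unit quaternion [x, y, z, w].
In Python, from station import manip, vision gives the robot as it stands.
- The arm moves only by the shell command python3 -m crank 'ROWS' [FORCE]. ROWS is JSON, a list of rows, each an object with "grip": the closure, from 0 (fully open) to 1 (shut); "offset": the shift along the tool's x, y, z in mm, a list of three; "angular": the turn, a rotation vector about the tool's x, y, z in degrees, a list of three. A call has 1 to 10 rows; each row is the pose to reach, as a shift and turn from the pose commanded when the call began, along the tool's axes at that moment; what a row does not reach only later rows make up. A row lasts 1/10 s, in which the tool goes at most 50 mm and 8.59 degrees, less where a joint would pass 70% of its speed; a pose out of reach is approached as far as the arm can. A call with a gripper value outside its range is refused whole. The fingers move at their own pace and stop on an object; FORCE is the grip in N (left out, the last holds). Time passes only in rows, so rows that repeat a pose let the fingers close. It gives the time, the measured TCP pose, the force and the opening at its end, in the units of the state.
- manip.sense(): the state, without advancing time (a new reading comes with each control period).
- vision.snapshot(name): name is "scene" or "top" or "wrist"; returns a dict with "pixels" (400x640x3 uint8, red, green, blue), "intrinsics" (3x3 intrinsics, pixels), "R" (3x3) and "t" (3): a world point X has camera coordinates R X + t. Camera axes: x right, y down, z forward; pixel columns grow to the right and rows downward; lengths in m; the calibration is good to about 2 mm. The wrist camera is an equidistant fisheye: a pixel r from the principal point sees the ray r / f radians off the axis. A picture is of the moment at which its call begins. There is no depth.
- manip.sign_off(): hands the job in, once; it reports no verdict.
The state is a dict: "t": time; "q": joint angles; "qd": joint speeds; "tau": joint torques, N m; "tcp_pos": TCP position; "tool_rot": TCP orientation; "force": force on the tool from outside, world axes, zero at the start; "ft_torque": the same for the moment, N m; "finger_gap": opening from 0.0 (shut) to 1.0 (fully open).
Only numpy, scipy, OpenCV 4.12 (cv2) and the standard library are available. Lean on these libraries where they do the work, as an engineer would, in place of code of your own. Each camera call takes 0.05 s, during which the arm holds its last target.

## Working session

There is one attempt and no reset: what is moved stays moved. The work goes in short steps, Python scripts to look and compute and a shell command to move; the robot and the scene stay as the last step left them, time stands still between calls to the robot, and variables do not carry over. Pictures are saved under pics/ and viewed, and the job is handed in when it is done.

```bash
ls; mkdir -p pics; python3 - <<'E'
from station import manip, vision
import cv2
print(manip.sense(), manip.grip_depth)
for n in ("scene","top","wrist"):
    s=vision.snapshot(n); cv2.imwrite(f"pics/{n}0.png",s["pixels"][:,:,::-1]); print(n,s["intrinsics"],s["R"],s["t"])
E
```

```text
pics
{'t': 0.0, 'q': array([-1.42648709e+00,  5.28435632e-01,  1.43390790e+00,  1.39385732e-05,
        1.18139568e+00, -1.78466342e-01]), 'qd': array([ 0.00160767,  0.00192849, -0.00032817,  0.00060044,  0.0008823 ,
        0.00054012]), 'tau': array([ 6.89296612e-04, -4.42343223e+01, -1.78020877e+01, -2.28701210e-04,
        8.52970668e-03,  1.68166729e-06]), 'tcp_pos': array([ 0.19819697, -0.59198695,  0.2303506 ]), 'tool_rot': array([ 9.87005090e-01,  1.60685407e-01,  2.47729316e-05, -1.07301312e-03]), 'force': array([ 0.79144819,  0.30092724, -0.8268025 ]), 'ft_torque': array([ 0.01878727, -0.00857207, -0.01225541]), 'finger_gap': 1.0015000047142284} 0.0187
scene [[423.80568152   0.         323.93959136]
 [  0.         423.80568152 201.14990125]
 [  0.           0.           1.        ]] [[ 3.76955493e-04  9.99981356e-01  6.09466695e-03]
 [ 8.42072909e-01  2.96982373e-03 -5.39355538e-01]
 [-5.39363583e-01  5.33546696e-03 -8.42056090e-01]] [ 0.06781759 -0.38574063  1.32105463]
top [[410.55859692   0.         322.77893026]
 [  0.         410.55859692 197.67710613]
 [  0.           0.           1.        ]] [[-0.01029203 -0.99976216  0.01922778]
 [-0.99650637  0.00866094 -0.08306655]
 [ 0.08288026 -0.02001553 -0.99635849]] [-0.05974835  0.53667394  1.02913219]
wrist [[309.70691629   0.         320.61718092]
 [  0.         309.70691629 201.16891202]
 [  0.           0.           1.        ]] [[ 0.31698077 -0.94842834 -0.00262095]
 [-0.90394686 -0.30294841  0.30183165]
 [-0.2870597  -0.09330563 -0.95335764]] [-0.62336804 -0.03765837  0.38166338]
```

View pics/scene0.png

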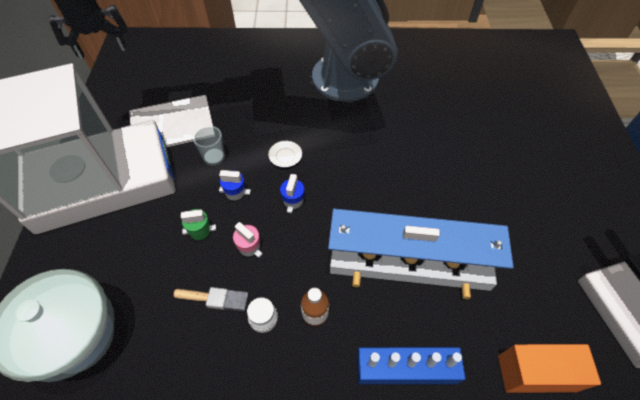

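View pics/top0.png

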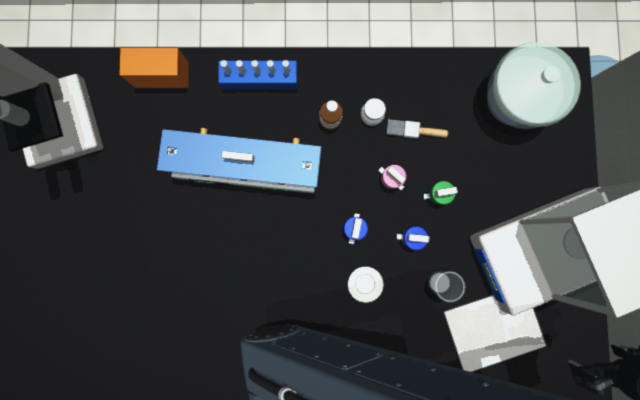

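View pics/wrist0.png

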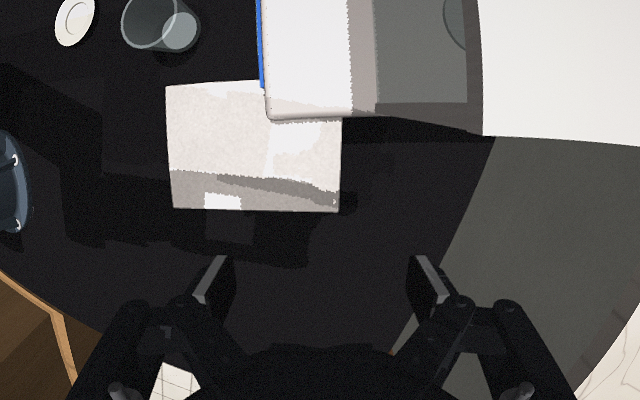

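```bash
cat > h.py <<'E'
from station import manip, vision
import numpy as np, cv2
from scipy.spatial.transform import Rotation as Ro
def ray(s,uv,fish=False):
    K=s["intrinsics"];x=(uv[0]-K[0,2])/K[0,0];y=(uv[1]-K[1,2])/K[1,1]
    if fish:
        r=np.hypot(x,y); d=np.array([0,0,1.]) if r<1e-9 else np.array([x/r*np.sin(r),y/r*np.sin(r),np.cos(r)])
    else: d=np.array([x,y,1.])
    return -s["R"].T@s["t"], s["R"].T@d
def onz(s,uv,z,fish=False):
    c,d=ray(s,uv,fish); return c+d*(z-c[2])/d[2]
def two(s1,u1,s2,u2,f2=False,f1=False):
    c1,d1=ray(s1,u1,f1);c2,d2=ray(s2,u2,f2);d1/=np.linalg.norm(d1);d2/=np.linalg.norm(d2)
    k=np.linalg.lstsq(np.c_[d1,-d2],c2-c1,rcond=None)[0]
    a=c1+k[0]*d1;b=c2+k[1]*d2; return (a+b)/2,np.linalg.norm(a-b)
def proj(s,X,fish=False):
    p=s["R"]@np.asarray(X)+s["t"];K=s["intrinsics"]
    if fish:
        r=np.hypot(p[0],p[1]);th=np.arctan2(r,p[2]);return np.array([K[0,2]+K[0,0]*th*p[0]/r,K[1,2]+K[1,1]*th*p[1]/r])
    return np.array([K[0,2]+K[0,0]*p[0]/p[2],K[1,2]+K[1,1]*p[1]/p[2]])
def hsv(s): return cv2.cvtColor(s["pixels"],cv2.COLOR_RGB2HSV)
def blobs(mask,amin=30):
    n,l,st,c=cv2.connectedComponentsWithStats(mask.astype(np.uint8)); 
    return [(c[i],st[i],l==i) for i in range(1,n) if st[i,4]>=amin]
def rect(m):
    cs,_=cv2.findContours(m.astype(np.uint8),cv2.RETR_EXTERNAL,cv2.CHAIN_APPROX_NONE); c=max(cs,key=cv2.contourArea)
    return cv2.minAreaRect(c)
def crop(s,u0,v0,u1,v1,k,name):
    cv2.imwrite("pics/"+name,cv2.resize(s["pixels"][v0:v1,u0:u1,::-1],None,fx=k,fy=k,interpolation=cv2.INTER_CUBIC))
def delta(pos,yaw):
    """offset mm in tool axes and turn deg, tool pointing down with tool x at world yaw (deg)"""
    s=manip.sense();R0=Ro.from_quat(s["tool_rot"])
    Rt=Ro.from_euler('z',yaw,degrees=True)*Ro.from_euler('x',180,degrees=True)
    best=None
    for k in (0,180):
        R=Rt*Ro.from_euler('z',k,degrees=True); w=(R0.inv()*R).as_rotvec(degrees=True)
        print("off",np.round(R0.inv().apply(np.asarray(pos)-s["tcp_pos"])*1000,1),"ang",np.round(w,2))
def st():
    s=manip.sense();R=Ro.from_quat(s["tool_rot"]).as_matrix()
    print("t %.2f"%s["t"],"tcp",np.round(s["tcp_pos"],4),"toolx yaw %.2f"%np.degrees(np.arctan2(R[1,0],R[0,0])),"zax",np.round(R[:,2],3),"q",np.round(s["q"],2),"F",np.round(s["force"],1),"gap %.3f"%s["finger_gap"])
E
python3 - <<'E'
from h import *
T=vision.snapshot("top");S=vision.snapshot("scene")
st()
for n,s in(("top",T),("scene",S)):
    H=hsv(s);m=(H[:,:,0]>95)&(H[:,:,0]<130)&(H[:,:,1]>120)&(H[:,:,2]>80)
    for c,stt,l in blobs(m,60): print(n,c,stt,rect(l))
crop(T,140,110,480,310,2.3,"t1.png");crop(S,180,130,530,330,2.2,"s1.png")
E
```

```text
t 0.25 tcp [ 0.1982 -0.5924  0.2308] toolx yaw 18.49 zax [-0.     0.001 -1.   ] q [-1.43  0.53  1.43  0.    1.18 -0.18] F [0.1 0.5 0.5] gap 0.999
top [257.65027322  73.07377049] [ 218   60   79   24 1464] ((257.0, 71.5), (23.0, 78.0), 90.0)
top [171.31221719 149.32126697] [157 130  41  42 884] ((176.66001892089844, 151.3800048828125), (35.07249450683594, 42.14356231689453), 8.130102157592773)
top [355.03921569 228.23856209] [344 217  24  24 306] ((355.5, 228.5), (23.0, 23.0), 90.0)
top [414.68059701 237.65373134] [403 226  25  25 335] ((414.871337890625, 237.78712463378906), (23.383373260498047, 24.278907775878906), 5.710593223571777)
top [492.99295775 276.35915493] [481 250  25  54 142] ((493.0, 276.5000305175781), (58.16875076293945, 2.494821786880493), 66.80140686035156)
scene [163.84883721 152.18604651] [158 130  15  48  86] ((164.54287719726562, 153.61720275878906), (49.00445556640625, 2.831479072570801), 75.61860656738281)
scene [232.39575972 186.15547703] [219 173  25  22 283] ((232.62261962890625, 185.17922973632812), (18.818397521972656, 24.999622344970703), 74.05460357666016)
scene [292.29476584 192.1322314 ] [280 179  25  25 363] ((291.7242126464844, 191.3103485107422), (24.249282836914062, 23.751007080078125), 4.763641834259033)
scene [420.7955157 238.1038864] [ 329  209  184   60 6690] ((422.11749267578125, 237.7726593017578), (184.85397338867188, 42.41632843017578), 5.946863651275635)
scene [409.29038401 366.36591558] [ 358  347  108   37 3151] ((411.4999694824219, 364.9999694824219), (106.99998474121094, 35.99999237060547), -0.0)
```

View pics/t1.png

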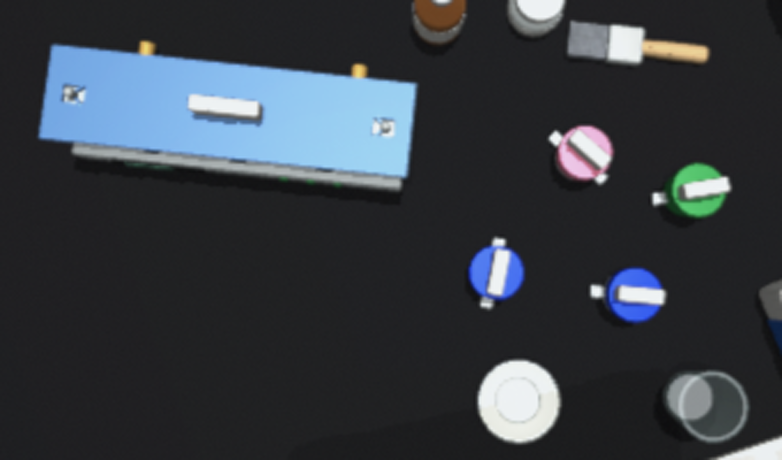

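View pics/s1.png

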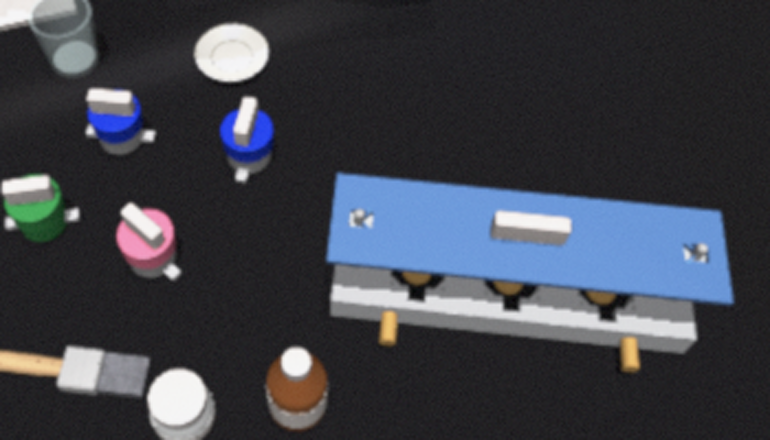

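```bash
cat > m.py <<'E'
from h import *
T=vision.snapshot("top");S=vision.snapshot("scene")
def white(s,u,v,r,lo=150,smax=60):
    H=hsv(s);m=((H[:,:,1]<smax)&(H[:,:,2]>lo))
    k=np.zeros_like(m);k[int(v)-r:int(v)+r,int(u)-r:int(u)+r]=1;m=m&k
    return max(blobs(m,5),key=lambda b:b[1][4])
def ends(s,l,z):
    cx,sz,a=rect(l);b=cv2.boxPoints((cx,sz,a));P=np.array([onz(s,p,z) for p in b])[:,:2]
    e=[(P[1]-P[0]),(P[2]-P[1])];L=[np.linalg.norm(x) for x in e];i=int(np.argmax(L))
    return P.mean(0),np.degrees(np.arctan2(e[i][1],e[i][0]))%180,np.round(L,4)
def bluecentre(s,zbox,umin=0):
    out=[]
    H=hsv(s);m=(H[:,:,0]>95)&(H[:,:,0]<130)&(H[:,:,1]>120)&(H[:,:,2]>80)
    return [(c,x,l) for c,x,l in blobs(m,150) if x[4]<700 and x[2]<35 and x[3]<35]
E
python3 - <<'E'
from m import *
for c,x,l in bluecentre(T,0):
    w=white(T,*c,14); print("top fresh",c,"bar@84",ends(T,w[2],.084))
    (u,v),r=cv2.minEnclosingCircle(np.argwhere(l)[:,::-1].astype(np.float32)); print("  disc@56",onz(T,(u,v),.056),2*r)
for c,x,l in bluecentre(S,0):
    w=white(S,c[0],c[1]-6,14); print("scene fresh",c,"bar",w[0],ends(S,w[2],.084))
print("cover top",ends(T,white(T,237,156,22)[2],.150))
b=white(S,421,233,22,215);print(b[1]);print("cover scene",ends(S,b[2],.150))
# plate corners
for s,g in((T,[(162,130),(321,146),(316,187),(158,170)]),(S,[(333,211),(509,226),(513,266),(330,248)])):
    gray=cv2.cvtColor(s["pixels"],cv2.COLOR_RGB2GRAY)
    g=cv2.cornerSubPix(gray,np.array(g,np.float32).reshape(-1,1,2),(4,4),(-1,-1),(3,30,.01)).reshape(-1,2)
    P=np.array([onz(s,p,.120) for p in g])
    print(g.round(1).tolist(),P.round(4).tolist(),P.mean(0),[np.linalg.norm(P[i]-P[(i+1)%4]).round(4) for i in range(4)])
    d=(P[1]-P[0]+P[2]-P[3]);print("ang",np.degrees(np.arctan2(d[1],d[0]))%180)
print(two(T,(236.7,156.5),S,(421,230)))
E
```

```text
top fresh [355.06885246 228.26557377] bar@84 (array([ 0.45735276, -0.14342449]), np.float64(167.71647612283505), array([0.0475, 0.0156]))
  disc@56 [ 0.45706295 -0.14382061  0.056     ] 24.776966094970703
top fresh [414.7005988  237.64670659] bar@84 (array([ 0.4319769 , -0.29161151]), np.float64(83.7303527088474), array([0.0153, 0.0446]))
  disc@56 [ 0.43172781 -0.29236986  0.056     ] 25.0794734954834
scene fresh [232.39575972 186.15547703] bar [229.17213115 173.31147541] (array([ 0.43368879, -0.2956217 ]), np.float64(84.37289801670573), array([0.0185, 0.0487]))
scene fresh [292.23415978 192.16253444] bar [291.10434783 182.27826087] (array([ 0.45903634, -0.14590206]), np.float64(168.7223609835999), array([0.0494, 0.0163]))
cover top (array([0.62321267, 0.13099728]), np.float64(83.19063382480864), array([0.0154, 0.0691]))
[406 226  34   9 222]
cover scene (array([0.6230902, 0.1305217]), np.float64(83.56437934021199), array([0.0157, 0.0671]))
[[162.1999969482422, 129.10000610351562], [320.3999938964844, 145.89999389648438], [314.70001220703125, 187.6999969482422], [156.5, 169.60000610351562]] [[0.6923, 0.3113, 0.12], [0.6501, -0.0585, 0.12], [0.5515, -0.0443, 0.12], [0.5968, 0.3222, 0.12]] [0.62267041 0.13269974 0.12      ] [np.float64(0.3722), np.float64(0.0997), np.float64(0.3693), np.float64(0.096)]
ang 83.22261688017014
[[332.8999938964844, 208.10000610351562], [507.1000061035156, 225.60000610351562], [512.7999877929688, 267.6000061035156], [328.70001220703125, 248.3000030517578]] [[0.5531, -0.0492, 0.12], [0.5955, 0.3203, 0.12], [0.6917, 0.3093, 0.12], [0.65, -0.059, 0.12]] [0.62260007 0.13033227 0.12      ] [np.float64(0.372), np.float64(0.0969), np.float64(0.3706), np.float64(0.0974)]
ang 83.50140620309435
(array([0.62111107, 0.13050863, 0.14626849]), np.float64(0.003259207981374516))
```

```bash
python3 - <<'E'
from h import *
delta([.42,-.21,.29],50)
T=vision.snapshot("top");
for n,p in dict(dish=(365,285),bottle=(331,113),jar=(374,112),devcorner=(475,238),paper=(450,310)).items(): print(n,onz(T,p,.03))
E
```

```text
off [ 331.6 -292.5  -58.8] ang [-3.000e-02 -1.000e-02 -3.151e+01]
off [ 331.6 -292.5  -58.8] ang [-2.0000e-02  4.0000e-02  1.4849e+02]
dish [ 0.31502431 -0.16824521  0.03      ]
bottle [ 0.75542632 -0.08826538  0.03      ]
jar [ 0.75756027 -0.20001344  0.03      ]
devcorner [ 0.42925756 -0.45071668  0.03      ]
paper [ 0.25062083 -0.38027451  0.03      ]
```

```bash
python3 -m crank '[{"grip":0,"offset":[20,-20,-59],"angular":[0,0,0]},{"grip":0,"offset":[50,-45,-59],"angular":[0,0,-5]},{"grip":0,"offset":[85,-75,-59],"angular":[0,0,-10]},{"grip":0,"offset":[120,-105,-59],"angular":[0,0,-15]},{"grip":0,"offset":[155,-136,-59],"angular":[0,0,-20]},{"grip":0,"offset":[190,-167,-59],"angular":[0,0,-25]},{"grip":0,"offset":[225,-198,-59],"angular":[0,0,-31]},{"grip":0,"offset":[260,-229,-59],"angular":[0,0,-31]},{"grip":0,"offset":[295,-260,-59],"angular":[0,0,-31]},{"grip":0,"offset":[331,-292,-59],"angular":[0,0,-31]}]' 40; python3 - <<'E'
from h import *
st();delta([.623,.131,.22],83.35)
E
```

```text
t: 1.4
tcp_pos: [0.4203, -0.2092, 0.2907]
tool_rot: [0.908, 0.418, 0.0, 0.0]
force: [0.3, -0.7, 0.9]
finger_gap: 1.001
t 1.40 tcp [ 0.4203 -0.2092  0.2907] toolx yaw 49.46 zax [ 0.001 -0.001 -1.   ] q [-0.7   0.24  1.73  0.    1.17  0.01] F [ 0.3 -0.7  0.9] gap 1.001
off [390.3 -67.1  70.6] ang [ 6.000e-02  2.000e-02 -3.389e+01]
off [390.3 -67.1  70.6] ang [ 2.0000e-02 -8.0000e-02  1.4611e+02]
```

```bash
python3 -m crank '[{"grip":0,"offset":[40,-7,7],"angular":[0,0,-5]},{"grip":0,"offset":[80,-14,14],"angular":[0,0,-10]},{"grip":0,"offset":[120,-21,21],"angular":[0,0,-15]},{"grip":0,"offset":[160,-28,28],"angular":[0,0,-20]},{"grip":0,"offset":[200,-35,35],"angular":[0,0,-25]},{"grip":0,"offset":[240,-42,42],"angular":[0,0,-30]},{"grip":0,"offset":[280,-49,49],"angular":[0,0,-33.9]},{"grip":0,"offset":[320,-56,56],"angular":[0,0,-33.9]},{"grip":0,"offset":[360,-62,65],"angular":[0,0,-33.9]},{"grip":0,"offset":[390,-67,70.6],"angular":[0,0,-33.9]}]'; python3 - <<'E'
from h import *
st();delta([.623,.131,.125],83.35)
W=vision.snapshot("wrist");cv2.imwrite("pics/w1.png",W["pixels"][:,:,::-1])
E
```

```text
t: 2.4
tcp_pos: [0.6228, 0.1316, 0.2191]
tool_rot: [0.746, 0.666, 0.0, -0.0]
force: [-0.4, -0.4, 0.3]
finger_gap: 0.999
t 2.40 tcp [0.6228 0.1316 0.2191] toolx yaw 83.47 zax [ 0.  0. -1.] q [0.03 0.56 1.41 0.   1.17 0.15] F [-0.4 -0.4  0.3] gap 0.999
off [-0.6  0.3 94.1] ang [ 0.   -0.02  0.12]
off [-0.6  0.3 94.1] ang [ 3.0000e-02  0.0000e+00 -1.7988e+02]
```

View pics/w1.png

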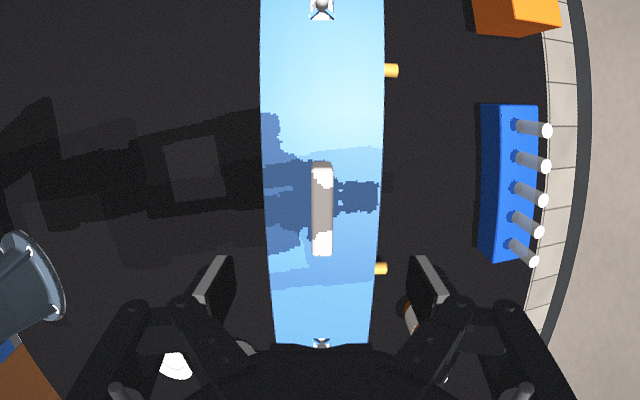

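```bash
python3 - <<'E'
from m import *
W=vision.snapshot("wrist")
H=hsv(W)
print(proj(W,[.6228,.1316,.150],1),proj(W,[.6228,.1316,.2191],1))
for p in [(321.5,161),(321.5,186),(321.5,255)]: print(onz(W,p,.150,1))
for c in [(321,8),(321,343)]: print("pin",onz(W,c,.134,1),onz(W,c,.12,1))
crop(W,260,0,390,60,4,"wp.png");crop(T,145,130,335,180,4,"tp.png")
E
```

```text
[319.7034369  214.82750852] [319.23362825 260.23280434]
[0.62852281 0.17086576 0.15      ]
[0.62651885 0.15301851 0.15      ]
[0.62043798 0.09872568 0.15      ]
pin [0.64083285 0.28290796 0.134     ] [0.64135395 0.2874694  0.12      ]
pin [ 0.60797286 -0.00879742  0.134     ] [ 0.6064762  -0.02214814  0.12      ]
```

View pics/wp.png

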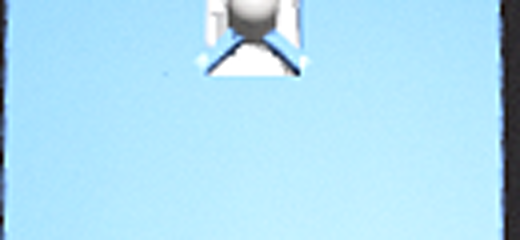

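```bash
python3 -m crank '[{"grip":0,"offset":[1,1,30],"angular":[0,0,0]},{"grip":0,"offset":[1,1,60],"angular":[0,0,0]},{"grip":0,"offset":[1,1,85],"angular":[0,0,0]},{"grip":0,"offset":[1,1,93.5],"angular":[0,0,0]},{"grip":0,"offset":[1,1,93.5],"angular":[0,0,0]}]' 40; python3 -m crank '[{"grip":1,"offset":[0,0,0],"angular":[0,0,0]},{"grip":1,"offset":[0,0,0],"angular":[0,0,0]},{"grip":1,"offset":[0,0,0],"angular":[0,0,0]},{"grip":1,"offset":[0,0,0],"angular":[0,0,0]},{"grip":1,"offset":[0,0,0],"angular":[0,0,0]},{"grip":1,"offset":[0,0,0],"angular":[0,0,0]}]' 60; python3 -c "
from h import *
st()"
```

```text
t: 3.1
tcp_pos: [0.622, 0.129, 0.1254]
tool_rot: [0.747, 0.665, -0.001, -0.001]
force: [-0.2, 0.6, 0.9]
finger_gap: 0.998
t: 3.7
tcp_pos: [0.6236, 0.1302, 0.127]
tool_rot: [0.747, 0.665, 0.001, 0.001]
force: [0.1, 0.3, 3.2]
finger_gap: 0.173
t 3.70 tcp [0.6236 0.1302 0.127 ] toolx yaw 83.41 zax [ 0.002  0.    -1.   ] q [ 0.03  0.67  1.49 -0.    0.98  0.15] F [0.1 0.3 3.2] gap 0.173
```

```bash
python3 -m crank '[{"grip":1,"offset":[0,0,-8],"angular":[0,0,0]},{"grip":1,"offset":[0,0,-16],"angular":[0,0,0]},{"grip":1,"offset":[0,0,-30],"angular":[0,0,0]},{"grip":1,"offset":[0,0,-50],"angular":[0,0,0]},{"grip":1,"offset":[0,0,-75],"angular":[0,0,0]},{"grip":1,"offset":[0,0,-100],"angular":[0,0,0]},{"grip":1,"offset":[0,0,-100],"angular":[0,0,0]}]' 60; python3 - <<'E'
from h import *
st();delta([.43,.23,.225],83.35)
W=vision.snapshot("scene");cv2.imwrite("pics/s2.png",W["pixels"][:,:,::-1])
E
```

```text
t: 4.4
tcp_pos: [0.6258, 0.1304, 0.2311]
tool_rot: [0.747, 0.665, 0.004, 0.003]
force: [1.0, 0.4, -2.5]
finger_gap: 0.178
t 4.40 tcp [0.6258 0.1304 0.2311] toolx yaw 83.40 zax [ 0.01  0.   -1.  ] q [0.03 0.54 1.4  0.   1.19 0.15] F [ 1.   0.4 -2.5] gap 0.178
off [  76.5 -206.     4.2] ang [ 0.55 -0.09  0.05]
off [  76.5 -206.     4.2] ang [ 1.3000e-01  8.7000e-01 -1.7994e+02]
```

View pics/s2.png

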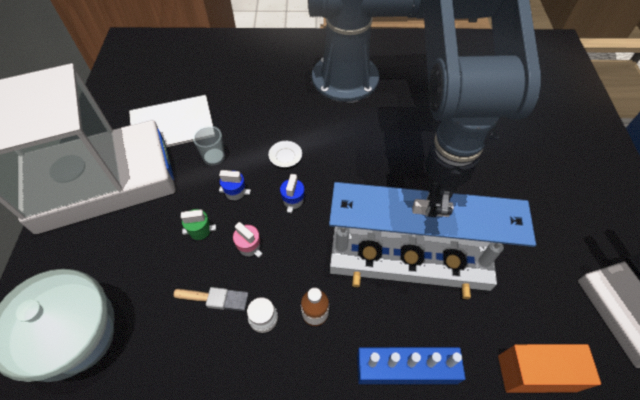

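```bash
python3 -m crank '[{"grip":1,"offset":[10,-25,0],"angular":[0,0,0]},{"grip":1,"offset":[20,-52,0],"angular":[0,0,0]},{"grip":1,"offset":[30,-80,0],"angular":[0,0,0]},{"grip":1,"offset":[40,-110,0],"angular":[0,0,0]},{"grip":1,"offset":[50,-140,0],"angular":[0,0,0]},{"grip":1,"offset":[62,-170,0],"angular":[0,0,0]},{"grip":1,"offset":[70,-190,0],"angular":[0,0,0]},{"grip":1,"offset":[76,-206,0],"angular":[0,0,0]},{"grip":1,"offset":[76,-206,40],"angular":[0,0,0]},{"grip":1,"offset":[76,-206,80],"angular":[0,0,0]}]' 60; python3 - <<'E'
from h import *
st();delta([.43,.23,.0125],83.35)
E
```

```text
t: 5.45
tcp_pos: [0.4287, 0.2302, 0.1465]
tool_rot: [0.746, 0.666, 0.003, 0.001]
force: [0.9, -0.1, -3.0]
finger_gap: 0.176
t 5.45 tcp [0.4287 0.2302 0.1465] toolx yaw 83.45 zax [ 0.006  0.001 -1.   ] q [ 0.26  0.48  1.86 -0.    0.8   0.38] F [ 0.9 -0.1 -3. ] gap 0.176
off [ -0.3   0.6 134. ] ang [ 0.33 -0.11  0.1 ]
off [ -0.3   0.6 134. ] ang [   0.18    0.52 -179.9 ]
```

```bash
python3 -m crank '[{"grip":1,"offset":[0,0,30],"angular":[0,0,0]},{"grip":1,"offset":[0,0,65],"angular":[0,0,0]},{"grip":1,"offset":[0,0,95],"angular":[0,0,0]},{"grip":1,"offset":[0,0,115],"angular":[0,0,0]},{"grip":1,"offset":[0,0,125],"angular":[0,0,0]},{"grip":1,"offset":[0,0,129],"angular":[0,0,0]},{"grip":1,"offset":[0,0,131],"angular":[0,0,0]},{"grip":1,"offset":[0,0,133],"angular":[0,0,0]},{"grip":1,"offset":[0,0,134],"angular":[0,0,0]},{"grip":1,"offset":[0,0,134],"angular":[0,0,0]}]' 60; python3 - <<'E'
from h import *
st()
E
```

```text
t: 6.45
tcp_pos: [0.4279, 0.2296, 0.0131]
tool_rot: [0.747, 0.665, 0.001, 0.0]
force: [1.4, 0.1, -0.6]
finger_gap: 0.172
t 6.45 tcp [0.4279 0.2296 0.0131] toolx yaw 83.40 zax [ 0.002  0.001 -1.   ] q [ 0.26  0.74  1.93 -0.    0.47  0.38] F [ 1.4  0.1 -0.6] gap 0.172
```

```bash
python3 -m crank '[{"grip":0,"offset":[0,0,0],"angular":[0,0,0]},{"grip":0,"offset":[0,0,0],"angular":[0,0,0]},{"grip":0,"offset":[0,0,0],"angular":[0,0,0]},{"grip":0,"offset":[0,0,0],"angular":[0,0,0]},{"grip":0,"offset":[0,0,-20],"angular":[0,0,0]},{"grip":0,"offset":[0,0,-60],"angular":[0,0,0]},{"grip":0,"offset":[0,0,-105],"angular":[0,0,0]},{"grip":0,"offset":[0,0,-150],"angular":[0,0,0]},{"grip":0,"offset":[0,0,-200],"angular":[0,0,0]},{"grip":0,"offset":[0,0,-240],"angular":[0,0,0]}]' 60; python3 - <<'E'
from m import *
st()
for n,s in(("t3",T),("s3",S)):cv2.imwrite(f"pics/{n}.png",s["pixels"][:,:,::-1])
for c,x,l in bluecentre(T,0):
    w=white(T,*c,14); print("top fresh",c,"bar@84",ends(T,w[2],.084))
for c,x,l in bluecentre(S,0):
    w=white(S,c[0],c[1]-6,14); print("scene fresh",c,"bar",w[0],ends(S,w[2],.084))
E
```

```text
t: 7.45
tcp_pos: [0.4272, 0.2294, 0.255]
tool_rot: [0.747, 0.665, 0.001, 0.001]
force: [0.9, 0.3, 0.3]
finger_gap: 1.001
t 7.55 tcp [0.4306 0.2305 0.2579] toolx yaw 83.41 zax [ 0.013  0.004 -1.   ] q [0.26 0.3  1.74 0.   1.08 0.38] F [ 0.8  0.1 -0.4] gap 0.998
top fresh [355.10927152 228.22847682] bar@84 (array([ 0.45731707, -0.14356836]), np.float64(168.7221975573105), array([0.0476, 0.0155]))
top fresh [414.76506024 237.6626506 ] bar@84 (array([ 0.4319769 , -0.29161151]), np.float64(83.7303527088474), array([0.0153, 0.0446]))
scene fresh [232.3202847  186.15302491] bar [229.11206897 173.23275862] (array([ 0.43279986, -0.29474362]), np.float64(90.24005387817151), array([0.0457, 0.0179]))
scene fresh [292.24233983 192.15320334] bar [291.07964602 182.21238938] (array([ 0.45886776, -0.14598542]), np.float64(168.7223778210787), array([0.0491, 0.0161]))
```

View pics/t3.png

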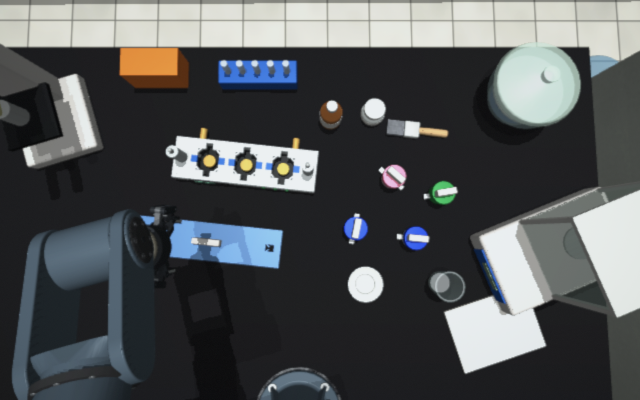

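View pics/s3.png

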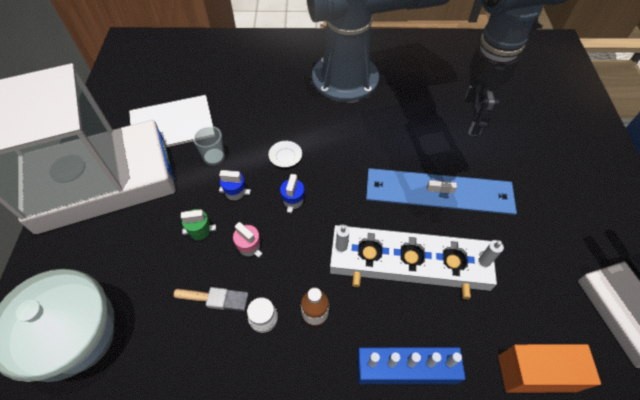

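```bash
cat > bays.py <<'E'
from m import *
crop(T,160,125,330,200,4.5,"tb.png");crop(S,320,215,505,295,4.2,"sb.png")
def brass(s,g,r=9):
    H=hsv(s);m=(H[:,:,0]>10)&(H[:,:,0]<30)&(H[:,:,1]>90)&(H[:,:,2]>120)
    k=np.zeros_like(m);k[g[1]-r:g[1]+r,g[0]-r:g[0]+r]=1
    b=max(blobs(m&k,10),key=lambda b:b[1][4]);return cv2.fitEllipse(np.argwhere(b[2])[:,::-1].astype(np.float32).reshape(-1,1,2))[0],b[1][4]
for s,gs in((T,[(283,169),(246,165),(209,161)]),(S,[(370,254),(411,258),(453,262)])):
    P=[];
    for g in gs:
        c,a=brass(s,g);p=onz(s,c,.024);P.append(p);print(np.round(c,1),a,p.round(4))
    d=P[2]-P[0];print("ang",np.degrees(np.arctan2(d[1],d[0])),np.linalg.norm(d)/2,np.mean(P,0))
E
python3 bays.py
```

```text
[282.6 168.5] 117 [0.6123 0.0377 0.024 ]
[246.  164.5] 125 [0.6233 0.1315 0.024 ]
[209.  160.5] 125 [0.6343 0.2262 0.024 ]
ang 83.31699611673905 0.09491528190343844 [0.62330279 0.13179936 0.024     ]
[369.2 252.1] 143 [0.6119 0.0354 0.024 ]
[410.9 256.5] 145 [0.6227 0.1298 0.024 ]
[452.9 260.9] 146 [0.6334 0.224  0.024 ]
ang 83.49826170648227 0.09489372532913248 [0.62266248 0.12975244 0.024     ]
```

View pics/tb.png

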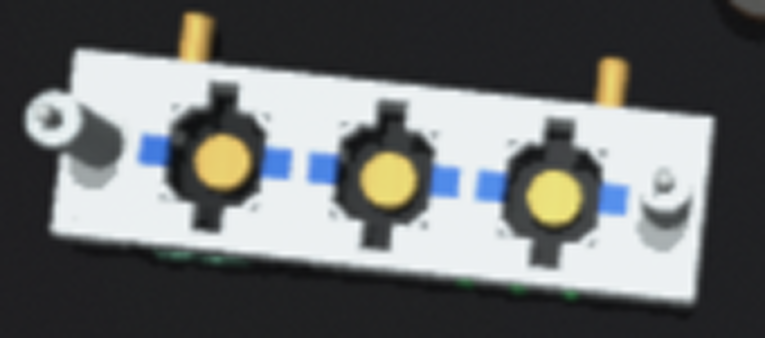

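View pics/sb.png

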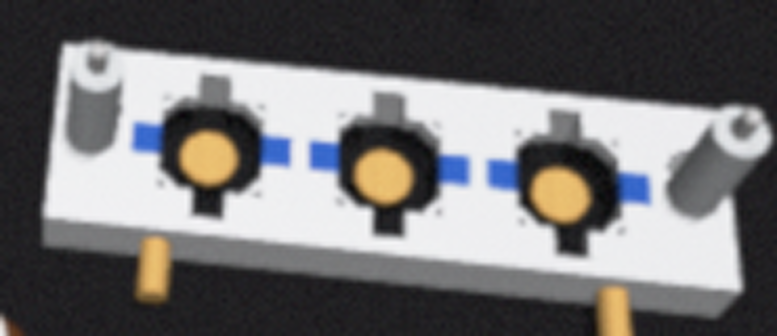

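```bash
python3 - <<'E'
from h import *
st();delta([.458,-.1447,.2],168.5)
E
```

```text
t 7.65 tcp [0.4272 0.2294 0.2531] toolx yaw 83.40 zax [ 0.002  0.001 -1.   ] q [ 0.26  0.31  1.75 -0.    1.08  0.38] F [-1.2  0.7 -0. ] gap 0.997
off [-368.1   73.5   52.9] ang [ 1.30e-01  5.00e-02 -8.51e+01]
off [-368.1   73.5   52.9] ang [ 5.00e-02 -1.30e-01  9.49e+01]
```

```bash
python3 -m crank '[{"grip":0,"offset":[-37,7,0],"angular":[0,0,-8.5]},{"grip":0,"offset":[-74,15,5],"angular":[0,0,-17]},{"grip":0,"offset":[-111,22,12],"angular":[0,0,-25.5]},{"grip":0,"offset":[-148,30,20],"angular":[0,0,-34]},{"grip":0,"offset":[-185,37,25],"angular":[0,0,-42.5]},{"grip":0,"offset":[-222,44,30],"angular":[0,0,-51]},{"grip":0,"offset":[-259,52,35],"angular":[0,0,-59.5]},{"grip":0,"offset":[-296,59,40],"angular":[0,0,-68]},{"grip":0,"offset":[-333,66,46],"angular":[0,0,-76.5]},{"grip":0,"offset":[-368,73.5,53],"angular":[0,0,-85]}]' 60; python3 - <<'E'
from m import *
st()
W=vision.snapshot("wrist");cv2.imwrite("pics/w4.png",W["pixels"][:,:,::-1])
for z in(.084,.056): print(proj(W,[.458,-.1447,z],1))
delta([.458,-.1447,.0585],168.5)
E
```

```text
t: 8.65
tcp_pos: [0.4562, -0.1456, 0.1969]
tool_rot: [0.142, 0.99, 0.001, -0.002]
force: [0.8, 0.4, 0.0]
finger_gap: 0.998
t 8.75 tcp [ 0.4575 -0.1484  0.1966] toolx yaw 163.16 zax [-0.003  0.001 -1.   ] q [-0.55  0.39  1.82 -0.    0.93 -1.82] F [-0.2  0.8 -0.2] gap 1.001
[323.37868879 195.4492462 ]
[323.1118679  187.12427661]
off [ -1.6   1.4 138.3] ang [ 0.08 -0.27 -5.45]
off [ -1.6   1.4 138.3] ang [-4.2000e-01 -1.3000e-01  1.7455e+02]
```

View pics/w4.png

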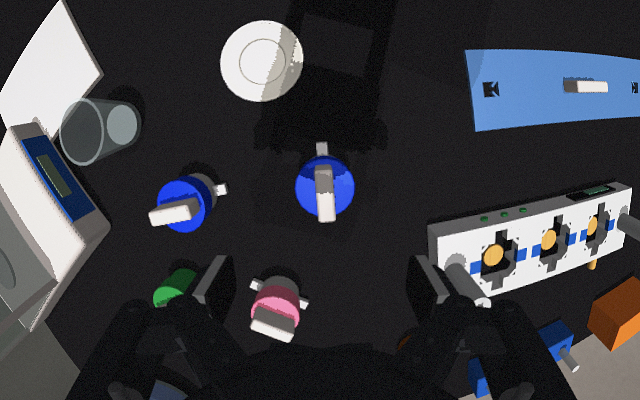

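```bash
python3 -m crank '[{"grip":0,"offset":[-1.6,1.4,20],"angular":[0,0,-5.5]},{"grip":0,"offset":[-1.6,1.4,50],"angular":[0,0,-5.5]},{"grip":0,"offset":[-1.6,1.4,60],"angular":[0,0,-5.5]},{"grip":0,"offset":[-1.6,1.4,60],"angular":[0,0,-5.5]}]'; python3 - <<'E'
from m import *
st()
W=vision.snapshot("wrist");crop(W,230,100,430,300,3,"w5.png")
H=hsv(W);m=(H[:,:,0]>105)&(H[:,:,0]<130)&(H[:,:,1]>100)&(H[:,:,2]>60)
for c,x,l in blobs(m,300): 
    (u,v),r=cv2.minEnclosingCircle(np.argwhere(l)[:,::-1].astype(np.float32));print(x,u,v,r,onz(W,(u,v),.056,1))
for z in(.084,.056): print(proj(W,[.458,-.1447,z],1))
w=white(W,323,190,45,60,60);b=cv2.boxPoints(rect(w[2]));print(b,[onz(W,p,.084,1).round(4) for p in b])
E
```

```text
t: 9.2
tcp_pos: [0.4578, -0.1418, 0.1374]
tool_rot: [0.097, 0.995, 0.001, -0.003]
force: [0.4, -0.0, -0.1]
finger_gap: 1.002
t 9.30 tcp [ 0.4597 -0.1431  0.1393] toolx yaw 168.85 zax [-0.001  0.    -1.   ] q [-0.53  0.48  1.88  0.    0.78 -1.91] F [ 0.2 -0.5 -0.4] gap 1.003
[  495    58   145    96 11199] 567.8233032226562 105.26691436767578 85.14763641357422 [0.40935726 0.09821581 0.056     ]
[   0  111   60  102 2129] 22.426406860351562 159.85281372070312 52.84738540649414 [ 0.34677765 -0.44955073  0.056     ]
[ 281  165   75   75 2984] 318.2381286621094 202.5276641845703 38.32206344604492 [ 0.45643426 -0.1430692   0.056     ]
[ 119  173   65   68 2304] 151.87120056152344 206.34629821777344 34.20731735229492 [ 0.43221494 -0.28397728  0.056     ]
[316.09780952 217.6209525 ]
[316.55981539 204.81742082]
[[306.99997 233.99998]
 [306.99997 176.99998]
 [328.99997 176.99998]
 [328.99997 233.99998]] [array([ 0.4688, -0.1534,  0.084 ]), array([ 0.4289, -0.1449,  0.084 ]), array([ 0.4317, -0.1307,  0.084 ]), array([ 0.4717, -0.1383,  0.084 ])]
```

View pics/w5.png

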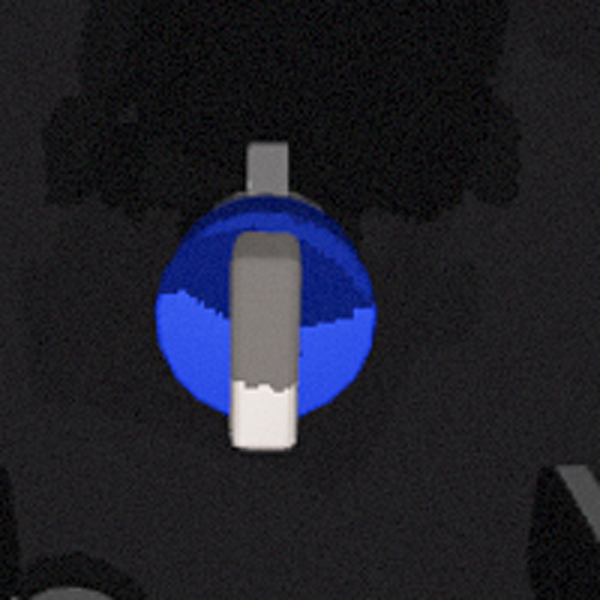

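```bash
python3 - <<'E'
from h import *
for i in range(3): st()
delta([.458,-.1435,.0585],168.6)
E
python3 -m crank '[{"grip":0,"offset":[0,0,0],"angular":[0,0,0]}]'; python3 - <<'E'
from h import *
st();delta([.458,-.1435,.0585],168.6)
E
```

```text
t 9.35 tcp [ 0.4602 -0.1435  0.1398] toolx yaw 168.85 zax [ 0.001 -0.    -1.   ] q [-0.53  0.48  1.88  0.    0.78 -1.91] F [ 0.9 -0.5  0.1] gap 0.998
t 9.35 tcp [ 0.4602 -0.1435  0.1398] toolx yaw 168.85 zax [ 0.001 -0.    -1.   ] q [-0.53  0.48  1.88  0.    0.78 -1.91] F [ 0.9 -0.5  0.1] gap 0.998
t 9.35 tcp [ 0.4602 -0.1435  0.1398] toolx yaw 168.85 zax [ 0.001 -0.    -1.   ] q [-0.53  0.48  1.88  0.    0.78 -1.91] F [ 0.9 -0.5  0.1] gap 0.998
off [ 2.2 -0.4 81.3] ang [-0.01  0.05  0.25]
off [ 2.2 -0.4 81.3] ang [-8.0000e-02 -2.0000e-02 -1.7975e+02]
t: 9.45
tcp_pos: [0.4604, -0.1439, 0.1402]
tool_rot: [0.097, 0.995, -0.0, 0.001]
force: [-1.4, -0.1, 0.2]
finger_gap: 1.0
t 9.45 tcp [ 0.4604 -0.1439  0.1402] toolx yaw 168.85 zax [ 0.002 -0.001 -1.   ] q [-0.54  0.48  1.87  0.    0.78 -1.91] F [-1.4 -0.1  0.2] gap 1.000
off [ 2.6 -0.  81.7] ang [-0.04  0.12  0.25]
off [ 2.6 -0.  81.7] ang [-1.8000e-01 -6.0000e-02 -1.7975e+02]
```

```bash
python3 -m crank '[{"grip":0,"offset":[2,0,30],"angular":[0,0,0]},{"grip":0,"offset":[2,0,55],"angular":[0,0,0]},{"grip":0,"offset":[2,0,72],"angular":[0,0,0]},{"grip":0,"offset":[2,0,81],"angular":[0,0,0]},{"grip":0,"offset":[2,0,81],"angular":[0,0,0]},{"grip":1,"offset":[2,0,81],"angular":[0,0,0]},{"grip":1,"offset":[2,0,81],"angular":[0,0,0]},{"grip":1,"offset":[2,0,81],"angular":[0,0,0]},{"grip":1,"offset":[2,0,81],"angular":[0,0,0]},{"grip":1,"offset":[2,0,81],"angular":[0,0,0]}]' 60;python3 -m crank '[{"grip":1,"offset":[0,0,0],"angular":[0,0,0]},{"grip":1,"offset":[0,0,0],"angular":[0,0,0]}]' 80; python3 - <<'E'
from h import *
st()
W=vision.snapshot("wrist");cv2.imwrite("pics/w6.png",W["pixels"][:,:,::-1])
E
```

```text
t: 10.45
tcp_pos: [0.458, -0.1435, 0.0586]
tool_rot: [0.097, 0.995, -0.0, 0.0]
force: [-0.8, 1.9, 4.4]
finger_gap: 0.175
t: 10.65
tcp_pos: [0.458, -0.1435, 0.0587]
tool_rot: [0.097, 0.995, -0.0, 0.0]
force: [0.2, -0.6, 6.2]
finger_gap: 0.17
t 10.65 tcp [ 0.458  -0.1435  0.0587] toolx yaw 168.83 zax [ 0.001 -0.    -1.   ] q [-0.54  0.64  1.93  0.    0.57 -1.91] F [ 0.2 -0.6  6.2] gap 0.170
```

View pics/w6.png

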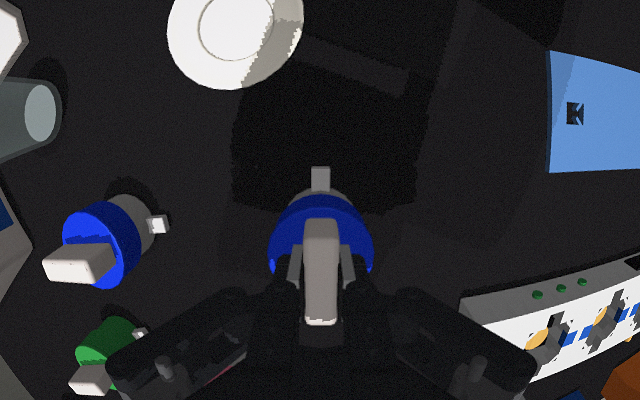

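```bash
python3 -m crank '[{"grip":1,"offset":[0,0,-10],"angular":[0,0,0]},{"grip":1,"offset":[0,0,-35],"angular":[0,0,0]},{"grip":1,"offset":[0,0,-70],"angular":[0,0,0]},{"grip":1,"offset":[0,0,-110],"angular":[0,0,0]},{"grip":1,"offset":[0,0,-145],"angular":[0,0,0]},{"grip":1,"offset":[0,0,-155],"angular":[0,0,0]},{"grip":1,"offset":[0,0,-155],"angular":[0,0,0]}]'; python3 - <<'E'
from h import *
st()
W=vision.snapshot("wrist");crop(W,220,120,420,320,3,"w7.png")
delta([.623,.1308,.215],173.4)
z=manip.sense()["tcp_pos"]
R=Ro.from_quat(manip.sense()["tool_rot"]).as_matrix()
for dx in (-.024,0,.024): 
  for dy in(-.008,.008):print(dx,dy,proj(W,z+R@np.array([dx,dy,-.0255]),1))
for dx in (-.039,.039): print(dx,proj(W,z+R@np.array([dx,0,.0465]),1))
E
```

```text
t: 11.4
tcp_pos: [0.4583, -0.1436, 0.2144]
tool_rot: [0.097, 0.995, -0.001, 0.001]
force: [0.7, 0.8, -2.8]
finger_gap: 0.174
t 11.40 tcp [ 0.4583 -0.1436  0.2144] toolx yaw 168.84 zax [ 0.003 -0.002 -1.   ] q [-0.54  0.36  1.81  0.    0.97 -1.91] F [ 0.7  0.8 -2.8] gap 0.174
off [-109.6  300.7   -2.1] ang [ 0.01 -0.03 -4.56]
off [-109.6  300.7   -2.1] ang [-4.0000e-02 -2.0000e-02  1.7544e+02]
-0.024 -0.008 [302.65744764 320.65039566]
-0.024 0.008 [335.39565865 320.69662833]
0 -0.008 [301.11721171 280.09772182]
0 0.008 [336.64434829 280.13357346]
0.024 -0.008 [299.60874346 231.53569032]
0.024 0.008 [337.86408045 231.5505145 ]
-0.039 [319.57365219 272.28308122]
0.039 [319.40386404 163.47334868]
```

View pics/w7.png

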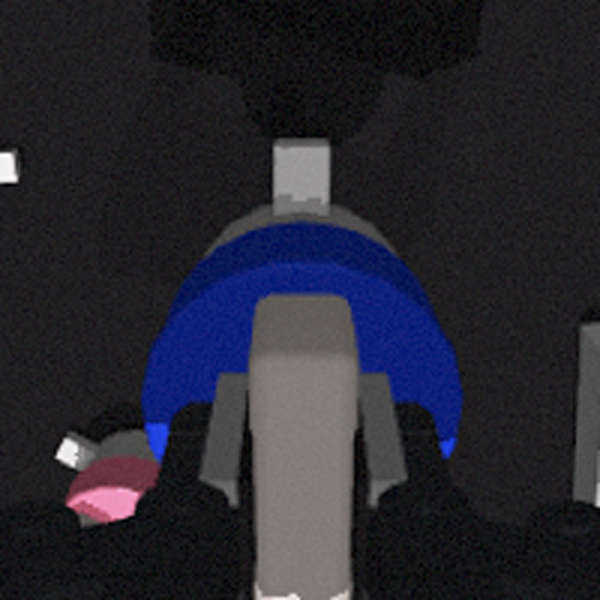

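```bash
python3 -m crank '[{"grip":1,"offset":[-10,30,-10],"angular":[0,0,0]},{"grip":1,"offset":[-22,60,-10],"angular":[0,0,-1]},{"grip":1,"offset":[-33,90,-10],"angular":[0,0,-2]},{"grip":1,"offset":[-44,122,-10],"angular":[0,0,-3]},{"grip":1,"offset":[-57,157,-10],"angular":[0,0,-4]},{"grip":1,"offset":[-70,192,-10],"angular":[0,0,-4.6]},{"grip":1,"offset":[-82,226,-10],"angular":[0,0,-4.6]},{"grip":1,"offset":[-94,260,-10],"angular":[0,0,-4.6]},{"grip":1,"offset":[-105,286,-5],"angular":[0,0,-4.6]},{"grip":1,"offset":[-110,300,-2],"angular":[0,0,-4.6]}]';python3 -m crank '[{"grip":1,"offset":[0,0,30],"angular":[0,0,0]},{"grip":1,"offset":[0,0,60],"angular":[0,0,0]},{"grip":1,"offset":[0,0,75],"angular":[0,0,0]},{"grip":1,"offset":[0,0,75],"angular":[0,0,0]},{"grip":1,"offset":[0,0,75],"angular":[0,0,0]}]'; python3 - <<'E'
from h import *
st()
W=vision.snapshot("wrist");cv2.imwrite("pics/w8.png",W["pixels"][:,:,::-1]);crop(W,220,120,420,320,3,"w8c.png")
z=manip.sense()["tcp_pos"]
R=Ro.from_quat(manip.sense()["tool_rot"]).as_matrix()
print("lug top end",proj(W,z+R@np.array([.039,0,.0465]),1))
delta([.623,.1308,.1],173.4)
c=np.array([.623,.1308,.04]);ex=-np.array([np.cos(np.radians(-6.6)),np.sin(np.radians(-6.6)),0]);ey=np.array([ex[1],-ex[0],0])
print("slot end",[proj(W,c+ex*.043+ey*k,1).round(1) for k in(-.009,.009)])
print("pocket ends", [proj(W,c+ey*k,1).round(1) for k in(-.043,.043)])
E
```

```text
t: 12.45
tcp_pos: [0.6232, 0.1316, 0.2114]
tool_rot: [0.056, 0.998, -0.0, -0.003]
force: [0.7, -1.1, -2.7]
finger_gap: 0.17
t: 12.95
tcp_pos: [0.6238, 0.1291, 0.1399]
tool_rot: [0.058, 0.998, -0.0, -0.0]
force: [0.3, 0.3, -1.7]
finger_gap: 0.172
t 12.95 tcp [0.6238 0.1291 0.1399] toolx yaw 173.40 zax [-0.001 -0.    -1.   ] q [ 0.03  0.65  1.48 -0.    1.01 -1.43] F [ 0.3  0.3 -1.7] gap 0.172
lug top end [319.2274829  167.41639937]
off [ 1.9  1.4 41. ] ang [0.01 0.09 0.  ]
off [ 1.9  1.4 41. ] ang [-1.4e-01  1.0e-02 -1.8e+02]
slot end [array([309.8, 146.7]), array([332.6, 146.7])]
pocket ends [array([269.3, 198.8]), array([373. , 198.8])]
```

View pics/w8.png

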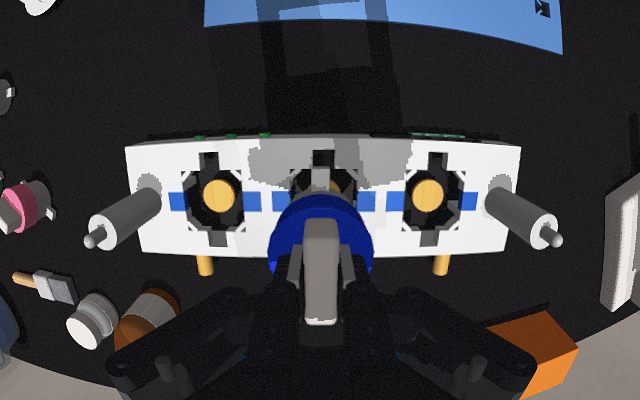

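View pics/w8c.png

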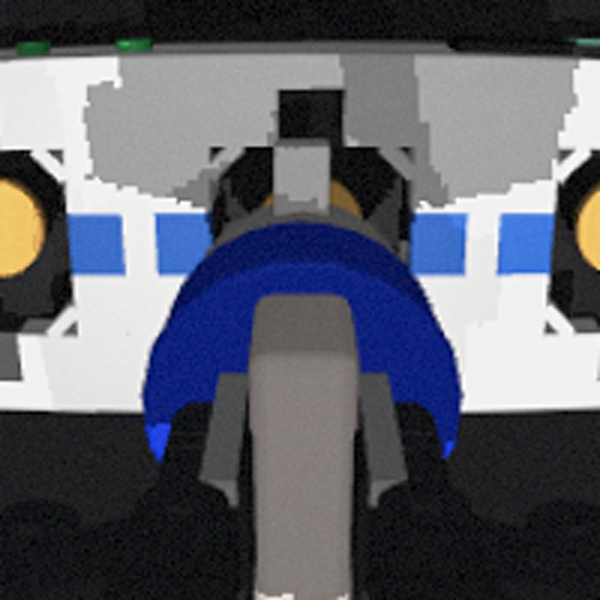

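```bash
python3 -m crank '[{"grip":1,"offset":[2.2,2.2,5],"angular":[0,0,0]},{"grip":1,"offset":[2.2,2.2,15],"angular":[0,0,0]},{"grip":1,"offset":[2.2,2.2,22],"angular":[0,0,0]},{"grip":1,"offset":[2.2,2.2,28],"angular":[0,0,0]},{"grip":1,"offset":[2.2,2.2,34],"angular":[0,0,0]},{"grip":1,"offset":[2.2,2.2,34],"angular":[0,0,0]},{"grip":1,"offset":[2.2,2.2,34],"angular":[0,0,0]}]' 80; python3 - <<'E'
from h import *
st()
W=vision.snapshot("wrist");crop(W,220,120,420,320,3,"w9.png")
delta([.623,.1308,.07],173.4)
E
```

```text
t: 13.7
tcp_pos: [0.6219, 0.1321, 0.106]
tool_rot: [0.057, 0.998, -0.0, -0.0]
force: [0.4, -0.3, -2.8]
finger_gap: 0.168
t 13.70 tcp [0.6219 0.1321 0.106 ] toolx yaw 173.44 zax [-0. -0. -1.] q [ 0.03  0.7   1.51  0.    0.94 -1.42] F [ 0.4 -0.3 -2.8] gap 0.168
off [-1.  -1.2 36.3] ang [0.   0.02 0.03]
off [-1.  -1.2 36.3] ang [-3.0000e-02  0.0000e+00 -1.7997e+02]
```

View pics/w9.png

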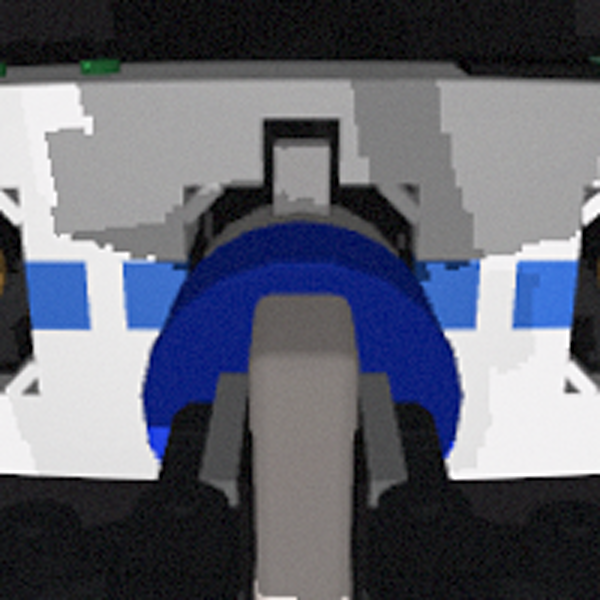

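```bash
python3 - <<'E'
from h import *
W=vision.snapshot("wrist");s=manip.sense();z=s["tcp_pos"];R=Ro.from_quat(s["tool_rot"]).as_matrix()
a=proj(W,z+R@np.array([.039,0,.0465]),1)
for e in(-.002,0,.002):
  b=proj(W,z+R@np.array([.043+e,0,z[2]-.04]),1)
  print(a,b,(a-b)*3)
E
```

```text
[318.93193777 165.94269968] [319.06180392 157.48925123] [-0.38959846 25.36034533]
[318.93193777 165.94269968] [319.05802307 154.60800459] [-0.37825588 34.00408527]
[318.93193777 165.94269968] [319.05431805 151.71826243] [-0.36714084 42.67331173]
```

```bash
python3 -m crank '[{"grip":1,"offset":[-1.2,-0.6,0],"angular":[0,0,0]},{"grip":1,"offset":[-1.2,-0.6,6],"angular":[0,0,0]},{"grip":1,"offset":[-1.2,-0.6,12],"angular":[0,0,0]},{"grip":1,"offset":[-1.2,-0.6,18],"angular":[0,0,0]},{"grip":1,"offset":[-1.2,-0.6,21],"angular":[0,0,0]},{"grip":1,"offset":[-1.2,-0.6,21],"angular":[0,0,0]}]' 80; python3 - <<'E'
from h import *
st()
W=vision.snapshot("wrist");crop(W,220,120,420,320,3,"w10.png")
E
```

```text
t: 14.4
tcp_pos: [0.6224, 0.1313, 0.0842]
tool_rot: [0.057, 0.998, -0.0, -0.001]
force: [0.0, 0.3, -2.1]
finger_gap: 0.17
t 14.40 tcp [0.6224 0.1313 0.0842] toolx yaw 173.43 zax [-0.002 -0.    -1.   ] q [ 0.03  0.73  1.51  0.    0.9  -1.42] F [ 0.   0.3 -2.1] gap 0.170
```

View pics/w10.png

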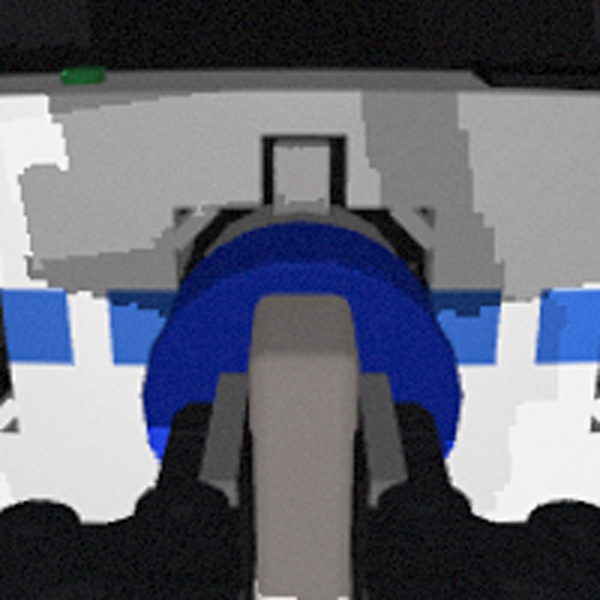

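```bash
python3 -m crank '[{"grip":1,"offset":[-1.2,0,0],"angular":[0,0,0]},{"grip":1,"offset":[-1.2,0,4],"angular":[0,0,0]},{"grip":1,"offset":[-1.2,0,8],"angular":[0,0,0]},{"grip":1,"offset":[-1.2,0,12],"angular":[0,0,0]},{"grip":1,"offset":[-1.2,0,14],"angular":[0,0,0]},{"grip":1,"offset":[-1.2,0,14],"angular":[0,0,0]}]' 80; python3 - <<'E'
from h import *
st()
W=vision.snapshot("wrist");crop(W,220,120,420,320,3,"w11.png")
E
```

```text
t: 15.05
tcp_pos: [0.6254, 0.1312, 0.0727]
tool_rot: [0.057, 0.998, 0.0, 0.001]
force: [-0.4, 0.3, 9.1]
finger_gap: 0.172
t 15.05 tcp [0.6254 0.1312 0.0727] toolx yaw 173.43 zax [ 0.003  0.    -1.   ] q [ 0.03  0.74  1.51 -0.    0.88 -1.42] F [-0.4  0.3  9.1] gap 0.172
```

View pics/w11.png

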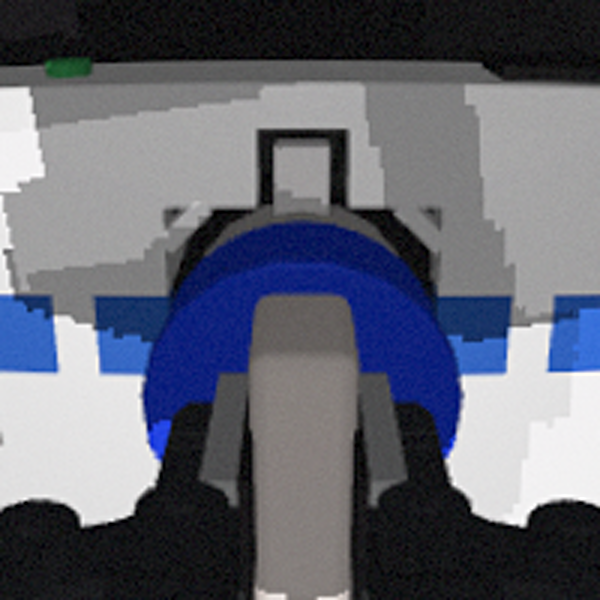

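```bash
python3 -m crank '[{"grip":1,"offset":[0,0,2.5],"angular":[0,0,0]},{"grip":1,"offset":[0,0,2.5],"angular":[0,0,8]},{"grip":1,"offset":[0,0,2.5],"angular":[0,0,16]},{"grip":1,"offset":[0,0,2.5],"angular":[0,0,24]},{"grip":1,"offset":[0,0,2.5],"angular":[0,0,32]},{"grip":1,"offset":[0,0,2.5],"angular":[0,0,40]},{"grip":1,"offset":[0,0,2.5],"angular":[0,0,48]}]' 80; python3 - <<'E'
from h import *
st();print(manip.sense()["ft_torque"])
W=vision.snapshot("wrist");crop(W,200,120,440,320,3,"w12.png")
E
```

```text
t: 15.8
tcp_pos: [0.626, 0.1311, 0.071]
tool_rot: [0.461, 0.888, 0.001, 0.002]
force: [0.3, -1.5, 9.9]
finger_gap: 0.17
t 15.80 tcp [0.626  0.1311 0.071 ] toolx yaw 125.12 zax [ 0.004 -0.    -1.   ] q [ 0.03  0.75  1.52 -0.    0.87 -0.58] F [ 0.3 -1.5  9.9] gap 0.170
[-0.11753051  0.14436016  0.05051391]
```

View pics/w12.png

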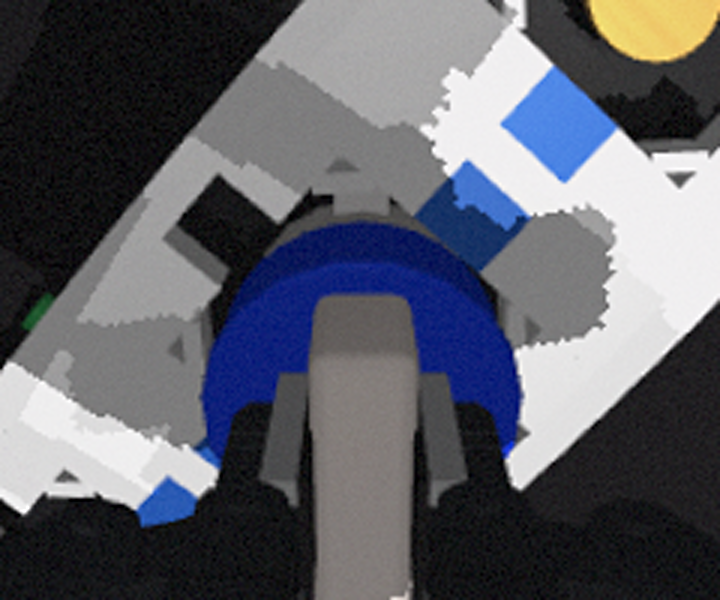

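```bash
python3 -m crank '[{"grip":1,"offset":[0,0,0],"angular":[0,0,8]},{"grip":1,"offset":[0,0,0],"angular":[0,0,16]},{"grip":1,"offset":[0,0,0],"angular":[0,0,24]},{"grip":1,"offset":[0,0,0],"angular":[0,0,32]},{"grip":1,"offset":[0,0,0],"angular":[0,0,38]},{"grip":1,"offset":[0,0,0],"angular":[0,0,42]},{"grip":1,"offset":[0,0,0],"angular":[0,0,42]},{"grip":1,"offset":[0,0,0],"angular":[0,0,42]}]' 80; python3 - <<'E'
from h import *
st();print(manip.sense()["ft_torque"])
E
```

```text
t: 16.65
tcp_pos: [0.6264, 0.1309, 0.0711]
tool_rot: [0.746, 0.665, 0.002, 0.002]
force: [0.6, -0.9, 9.8]
finger_gap: 0.173
t 16.65 tcp [0.6264 0.1309 0.0711] toolx yaw 83.43 zax [ 0.005 -0.    -1.   ] q [ 0.03  0.75  1.51 -0.    0.87  0.15] F [ 0.6 -0.9  9.8] gap 0.173
[-0.23454407  0.05254295 -0.09416866]
```

```bash
python3 -m crank '[{"grip":1,"offset":[0,0,-2],"angular":[0,0,0]},{"grip":1,"offset":[0,0,-4],"angular":[0,0,0]},{"grip":1,"offset":[0,0,-6],"angular":[0,0,0]},{"grip":1,"offset":[0,0,-8],"angular":[0,0,0]},{"grip":1,"offset":[0,0,-8],"angular":[0,0,0]},{"grip":1,"offset":[0,0,-8],"angular":[0,0,0]}]' 60; python3 - <<'E'
from h import *
st();print(manip.sense()["ft_torque"])
E
```

```text
t: 17.25
tcp_pos: [0.6262, 0.1309, 0.0776]
tool_rot: [0.746, 0.665, 0.002, 0.002]
force: [2.9, -1.4, 5.1]
finger_gap: 0.173
t 17.25 tcp [0.6262 0.1309 0.0776] toolx yaw 83.44 zax [ 0.005 -0.    -1.   ] q [ 0.03  0.74  1.51 -0.    0.89  0.15] F [ 2.9 -1.4  5.1] gap 0.173
[-0.30409077 -0.7601112  -0.03075986]
```

```bash
python3 -m crank '[{"grip":1,"offset":[0,0,-1.5],"angular":[0,0,0]},{"grip":1,"offset":[0,0,-1.5],"angular":[0,0,0]},{"grip":0,"offset":[0,0,-1.5],"angular":[0,0,0]},{"grip":0,"offset":[0,0,-1.5],"angular":[0,0,0]},{"grip":0,"offset":[0,0,-1.5],"angular":[0,0,0]},{"grip":0,"offset":[0,0,-1.5],"angular":[0,0,0]},{"grip":0,"offset":[0,0,-20],"angular":[0,0,0]},{"grip":0,"offset":[0,0,-60],"angular":[0,0,0]},{"grip":0,"offset":[0,0,-100],"angular":[0,0,0]},{"grip":0,"offset":[0,0,-140],"angular":[0,0,0]}]' 60; python3 - <<'E'
from m import *
st()
W=vision.snapshot("wrist");cv2.imwrite("pics/w13.png",W["pixels"][:,:,::-1]);cv2.imwrite("pics/s13.png",S["pixels"][:,:,::-1])
for c,x,l in bluecentre(T,0):
    w=white(T,*c,14); print("top fresh",c,"bar@84",ends(T,w[2],.084))
for c,x,l in bluecentre(S,0):
    w=white(S,c[0],c[1]-6,14); print("scene fresh",c,"bar",w[0],ends(S,w[2],.084))
E
```

```text
t: 18.25
tcp_pos: [0.6233, 0.1313, 0.2175]
tool_rot: [0.746, 0.665, -0.001, -0.001]
force: [1.2, -0.5, -0.2]
finger_gap: 0.999
t 18.35 tcp [0.6278 0.1316 0.2232] toolx yaw 83.45 zax [ 0.012  0.001 -1.   ] q [0.03 0.55 1.41 0.   1.17 0.15] F [ 0.7 -0.4 -0.1] gap 1.000
top fresh [244.97256098 162.28963415] bar@84 (array([0.63883441, 0.10343628]), np.float64(0.1706292894213277), array([0.017 , 0.0295]))
top fresh [414.76506024 237.6626506 ] bar@84 (array([ 0.4319769 , -0.29161151]), np.float64(83.7303527088474), array([0.0153, 0.0446]))
scene fresh [232.25266904 186.18505338] bar [229.11206897 173.23275862] (array([ 0.43279986, -0.29474362]), np.float64(90.24005387817151), array([0.0457, 0.0179]))
```

View pics/w13.png

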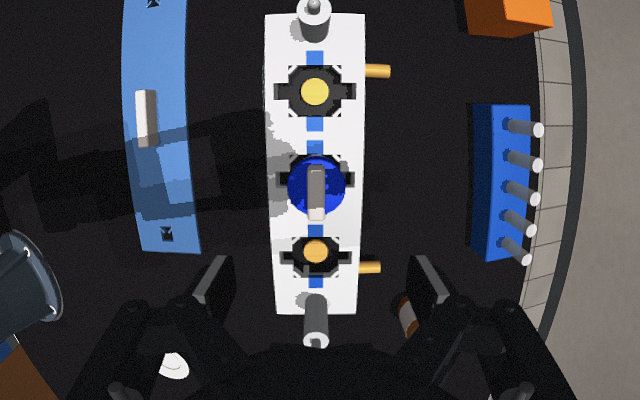

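View pics/s13.png

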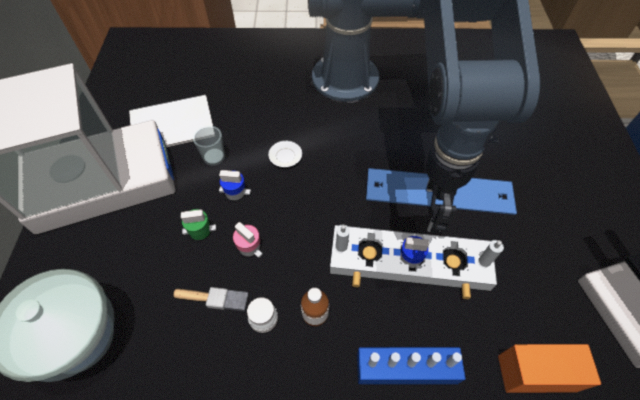

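```bash
python3 -m crank '[{"grip":0,"offset":[0,0,0],"angular":[0,0,0]}]';python3 - <<'E'
from h import *
delta([.4325,-.2933,.2],84.1)
E
```

```text
t: 18.5
tcp_pos: [0.6232, 0.1312, 0.2161]
tool_rot: [0.746, 0.665, -0.001, -0.001]
force: [-0.3, 0.9, -1.0]
finger_gap: 1.006
off [-443.5 -140.9   16.4] ang [-0.11  0.01 -0.66]
off [-443.5 -140.9   16.4] ang [2.0000e-02 1.7000e-01 1.7934e+02]
```

```bash
python3 -m crank '[{"grip":0,"offset":[-44,-14,0],"angular":[0,0,0]},{"grip":0,"offset":[-88,-28,0],"angular":[0,0,0]},{"grip":0,"offset":[-132,-42,0],"angular":[0,0,0]},{"grip":0,"offset":[-177,-56,0],"angular":[0,0,0]},{"grip":0,"offset":[-222,-70,0],"angular":[0,0,0]},{"grip":0,"offset":[-266,-84,0],"angular":[0,0,0]},{"grip":0,"offset":[-310,-98,0],"angular":[0,0,0]},{"grip":0,"offset":[-354,-112,0],"angular":[0,0,0]},{"grip":0,"offset":[-398,-126,0],"angular":[0,0,0]},{"grip":0,"offset":[-443.5,-141,16],"angular":[0,0,-0.7]}]';python3 -m crank '[{"grip":0,"offset":[0,0,20],"angular":[0,0,0]},{"grip":0,"offset":[0,0,50],"angular":[0,0,0]},{"grip":0,"offset":[0,0,60],"angular":[0,0,0]},{"grip":0,"offset":[0,0,60],"angular":[0,0,0]},{"grip":0,"offset":[0,0,60],"angular":[0,0,0]}]'; python3 - <<'E'
from m import *
st()
W=vision.snapshot("wrist");crop(W,220,100,420,300,3,"w14.png")
s=manip.sense();z=s["tcp_pos"];R=Ro.from_quat(s["tool_rot"]).as_matrix()
for dx in(-.024,.024): 
  p=z+R@np.array([dx,0,0]);p[2]=.084;print("bar end @tcp",(proj(W,p,1)-[220,100])*3)
delta([.4325,-.2933,.0585],84.1)
E
```

```text
t: 19.5
tcp_pos: [0.4327, -0.2943, 0.2003]
tool_rot: [0.742, 0.67, 0.0, 0.0]
force: [0.6, -0.9, -0.1]
finger_gap: 0.997
t: 20.0
tcp_pos: [0.4337, -0.2924, 0.1407]
tool_rot: [0.742, 0.67, -0.0, -0.001]
force: [0.7, -0.2, -0.2]
finger_gap: 0.999
t 20.10 tcp [ 0.4344 -0.293   0.1418] toolx yaw 84.19 zax [ 0.001 -0.001 -1.   ] q [-0.81  0.52  1.77 -0.    0.84 -0.71] F [ 0.7 -1.4 -0.4] gap 0.997
bar end @tcp [296.10604171 456.32730614]
bar end @tcp [295.60883256 264.08148997]
off [-0.4 -2.  83.4] ang [0.1  0.08 0.08]
off [-0.4 -2.  83.4] ang [-1.3000e-01  1.6000e-01 -1.7992e+02]
```

View pics/w14.png

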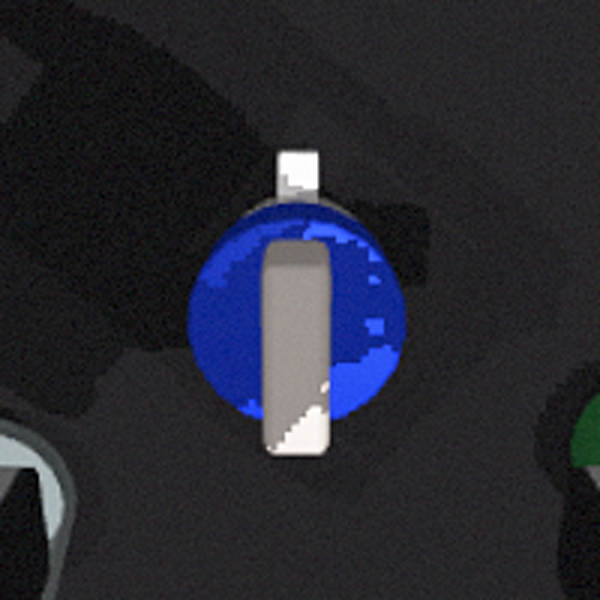

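```bash
python3 -m crank '[{"grip":0,"offset":[0.5,-1,30],"angular":[0,0,0]},{"grip":0,"offset":[0.5,-1,55],"angular":[0,0,0]},{"grip":0,"offset":[0.5,-1,72],"angular":[0,0,0]},{"grip":0,"offset":[0.5,-1,82],"angular":[0,0,0]},{"grip":0,"offset":[0.5,-1,82],"angular":[0,0,0]},{"grip":1,"offset":[0.5,-1,82],"angular":[0,0,0]},{"grip":1,"offset":[0.5,-1,82],"angular":[0,0,0]},{"grip":1,"offset":[0.5,-1,82],"angular":[0,0,0]},{"grip":1,"offset":[0.5,-1,82],"angular":[0,0,0]},{"grip":1,"offset":[0.5,-1,82],"angular":[0,0,0]}]' 60;python3 -m crank '[{"grip":1,"offset":[0,0,0],"angular":[0,0,0]},{"grip":1,"offset":[0,0,0],"angular":[0,0,0]}]' 80; python3 - <<'E'
from h import *
st()
E
```

```text
t: 21.15
tcp_pos: [0.433, -0.2926, 0.0596]
tool_rot: [0.742, 0.67, 0.0, 0.001]
force: [1.7, -0.4, -1.0]
finger_gap: 0.175
t: 21.35
tcp_pos: [0.4331, -0.2926, 0.0596]
tool_rot: [0.742, 0.67, 0.0, 0.001]
force: [0.6, -0.1, 5.4]
finger_gap: 0.167
t 21.35 tcp [ 0.4331 -0.2926  0.0596] toolx yaw 84.13 zax [ 0.001 -0.001 -1.   ] q [-0.81  0.67  1.82  0.    0.65 -0.71] F [ 0.6 -0.1  5.4] gap 0.167
```

```bash
python3 -m crank '[{"grip":1,"offset":[0,0,-10],"angular":[0,0,0]},{"grip":1,"offset":[0,0,-35],"angular":[0,0,0]},{"grip":1,"offset":[0,0,-70],"angular":[0,0,0]},{"grip":1,"offset":[0,0,-110],"angular":[0,0,0]},{"grip":1,"offset":[0,0,-145],"angular":[0,0,0]},{"grip":1,"offset":[0,0,-160],"angular":[0,0,0]},{"grip":1,"offset":[0,0,-160],"angular":[0,0,0]}]'; python3 - <<'E'
from h import *
st();delta([.612,.0366,.215],173.4)
E
```

```text
t: 22.05
tcp_pos: [0.4335, -0.2929, 0.2213]
tool_rot: [0.742, 0.67, 0.0, 0.003]
force: [0.7, -0.6, -3.1]
finger_gap: 0.169
t 22.05 tcp [ 0.4335 -0.2929  0.2213] toolx yaw 84.14 zax [ 0.004 -0.004 -1.   ] q [-0.81  0.4   1.7   0.    1.03 -0.71] F [ 0.7 -0.6 -3.1] gap 0.169
off [346.1 144.    5.7] ang [ 3.000e-02  3.200e-01 -8.926e+01]
off [346.1 144.    5.7] ang [ 3.200e-01 -3.000e-02  9.074e+01]
```

```bash
python3 -m crank '[{"grip":1,"offset":[25,10,0],"angular":[0,0,-8]},{"grip":1,"offset":[60,25,0],"angular":[0,0,-16]},{"grip":1,"offset":[95,40,0],"angular":[0,0,-24]},{"grip":1,"offset":[130,54,0],"angular":[0,0,-32]},{"grip":1,"offset":[165,69,0],"angular":[0,0,-40]},{"grip":1,"offset":[200,83,0],"angular":[0,0,-48]},{"grip":1,"offset":[240,100,0],"angular":[0,0,-56]},{"grip":1,"offset":[280,116,0],"angular":[0,0,-64]},{"grip":1,"offset":[315,131,0],"angular":[0,0,-72]},{"grip":1,"offset":[346,144,4],"angular":[0,0,-80]}]';python3 -m crank '[{"grip":1,"offset":[0,0,0],"angular":[0,0,-5]},{"grip":1,"offset":[0,0,0],"angular":[0,0,-9]},{"grip":1,"offset":[0,0,0],"angular":[0,0,-9]},{"grip":1,"offset":[0,0,0],"angular":[0,0,-9]}]'; python3 - <<'E'
from m import *
st();delta([.612,.0366,.140],173.4)
cv2.imwrite("pics/s15.png",S["pixels"][:,:,::-1])
E
```

```text
t: 23.05
tcp_pos: [0.6108, 0.0394, 0.2129]
tool_rot: [0.135, 0.991, 0.0, -0.002]
force: [0.5, -0.2, -3.2]
finger_gap: 0.172
t: 23.45
tcp_pos: [0.6101, 0.0373, 0.2132]
tool_rot: [0.061, 0.998, 0.0, -0.002]
force: [0.7, -0.3, -3.7]
finger_gap: 0.173
t 23.55 tcp [0.6107 0.037  0.214 ] toolx yaw 173.04 zax [-0.002  0.    -1.   ] q [-0.12  0.53  1.48  0.    1.13 -1.57] F [ 0.3  1.3 -3.5] gap 0.168
off [-1.5 -0.2 74. ] ang [ 0.   -0.1  -0.36]
off [-1.5 -0.2 74. ] ang [-1.6000e-01 -0.0000e+00  1.7964e+02]
```

View pics/s15.png

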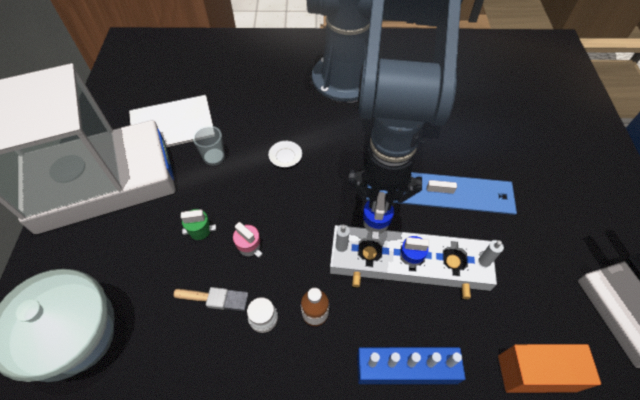

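```bash
python3 - <<'E'
from m import *
crop(S,330,140,440,270,5,"s15c.png")
z=manip.sense()["tcp_pos"];n=np.array([np.cos(np.radians(-6.6)),np.sin(np.radians(-6.6)),0]);t=np.array([-n[1],n[0],0])
for p in [(352,177),(354,184),(359,188),(365,190),(418,186),(410,193),(381,203)]:
    c,d=ray(S,p);X=c+d*((z-c)@n)/(d@n);print(p,"lat %.3f"%((X-z)@t),"above tcp %.3f"%(X[2]-z[2]))
E
```

```text
(352, 177) lat -0.058 above tcp 0.091
(354, 184) lat -0.054 above tcp 0.071
(359, 188) lat -0.044 above tcp 0.060
(365, 190) lat -0.033 above tcp 0.056
(418, 186) lat 0.057 above tcp 0.084
(410, 193) lat 0.048 above tcp 0.060
(381, 203) lat 0.001 above tcp 0.018
```

View pics/s15c.png

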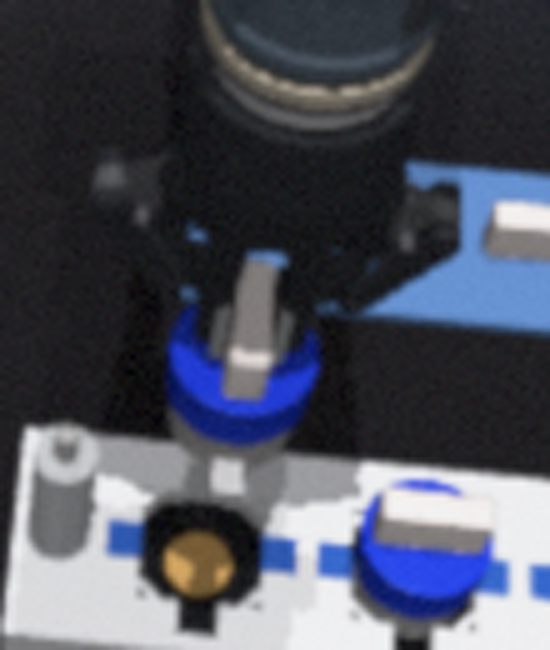

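```bash
python3 -m crank '[{"grip":1,"offset":[-1,0,30],"angular":[0,0,-0.4]},{"grip":1,"offset":[-1,0,60],"angular":[0,0,-0.4]},{"grip":1,"offset":[-1,0,85],"angular":[0,0,-0.4]},{"grip":1,"offset":[-1,0,100],"angular":[0,0,-0.4]},{"grip":1,"offset":[-1,0,106],"angular":[0,0,-0.4]},{"grip":1,"offset":[-1,0,106],"angular":[0,0,-0.4]},{"grip":1,"offset":[-1,0,106],"angular":[0,0,-0.4]},{"grip":1,"offset":[-1,0,106],"angular":[0,0,-0.4]}]' 80; python3 - <<'E'
from h import *
st()
W=vision.snapshot("wrist");crop(W,220,120,420,320,3,"w16.png")
delta([.612,.0366,.07],173.4)
s=manip.sense();z=s["tcp_pos"];R=Ro.from_quat(s["tool_rot"]).as_matrix()
f=lambda X:((proj(W,X,1)-[220,120])*3).round(0)
print("lug",f(z+R@np.array([.039,0,.0475])),"bar end",f(z+R@np.array([.024,0,-.0245])),"slot end if aligned",f(z+R@np.array([.043,0,z[2]-.04])))
E
```

```text
t: 24.45
tcp_pos: [0.6133, 0.037, 0.1102]
tool_rot: [0.056, 0.998, -0.0, 0.001]
force: [0.5, -0.7, -3.4]
finger_gap: 0.169
t 24.45 tcp [0.6133 0.037  0.1102] toolx yaw 173.52 zax [ 0.003 -0.    -1.   ] q [-0.12  0.67  1.56  0.    0.91 -1.58] F [ 0.5 -0.7 -3.4] gap 0.169
off [ 1.2 -0.5 40.1] ang [0.   0.14 0.13]
off [ 1.2 -0.5 40.1] ang [  -0.23    0.   -179.87]
lug [297. 135.] bar end [295. 341.] slot end if aligned [297. 100.]
```

View pics/w16.png

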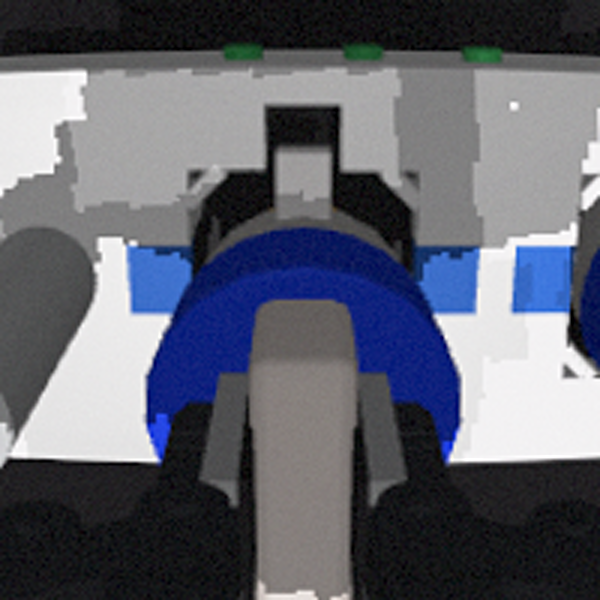

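```bash
python3 -m crank '[{"grip":1,"offset":[2,0,0],"angular":[0,0,0]},{"grip":1,"offset":[2,0,8],"angular":[0,0,0]},{"grip":1,"offset":[2,0,16],"angular":[0,0,0]},{"grip":1,"offset":[2,0,22],"angular":[0,0,0]},{"grip":1,"offset":[2,0,24],"angular":[0,0,0]},{"grip":1,"offset":[2,0,24],"angular":[0,0,0]},{"grip":1,"offset":[2,0,24],"angular":[0,0,0]}]' 80; python3 - <<'E'
from h import *
st()
W=vision.snapshot("wrist");crop(W,220,120,420,320,3,"w17.png")
s=manip.sense();z=s["tcp_pos"];R=Ro.from_quat(s["tool_rot"]).as_matrix()
f=lambda X:((proj(W,X,1)-[220,120])*3).round(0)
print("lug",f(z+R@np.array([.039,0,.0475])),"bar end",f(z+R@np.array([.024,0,-.0245])),"slot end if aligned",f(z+R@np.array([.043,0,z[2]-.04])))
E
```

```text
t: 25.2
tcp_pos: [0.6105, 0.0373, 0.0848]
tool_rot: [0.056, 0.998, 0.0, 0.0]
force: [0.3, -0.1, -3.1]
finger_gap: 0.167
t 25.20 tcp [0.6105 0.0373 0.0848] toolx yaw 173.53 zax [ 0. -0. -1.] q [-0.12  0.7   1.58  0.    0.86 -1.58] F [ 0.3 -0.1 -3.1] gap 0.167
lug [297. 137.] bar end [295. 343.] slot end if aligned [297. 120.]
```

View pics/w17.png

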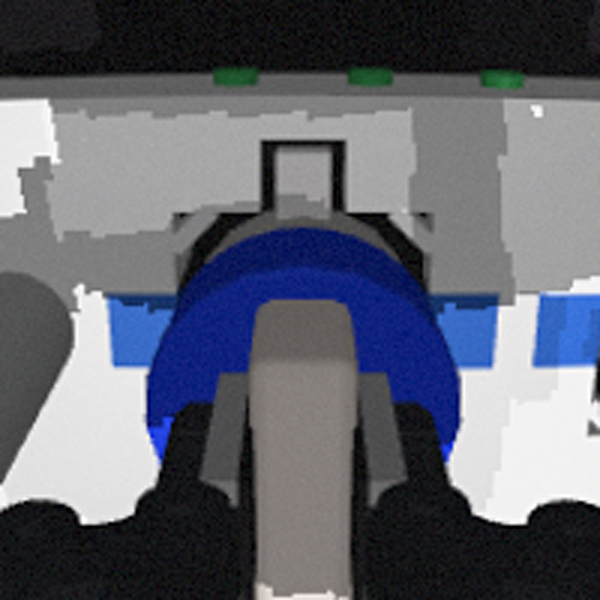

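```bash
python3 -m crank '[{"grip":1,"offset":[-1.8,0,0],"angular":[0,0,0]},{"grip":1,"offset":[-1.8,0,4],"angular":[0,0,0]},{"grip":1,"offset":[-1.8,0,8],"angular":[0,0,0]},{"grip":1,"offset":[-1.8,0,12],"angular":[0,0,0]},{"grip":1,"offset":[-1.8,0,16],"angular":[0,0,0]},{"grip":1,"offset":[-1.8,0,16],"angular":[0,0,0]}]' 80; python3 - <<'E'
from h import *
st()
W=vision.snapshot("wrist");crop(W,220,120,420,320,3,"w18.png")
E
```

```text
t: 25.85
tcp_pos: [0.6134, 0.037, 0.0703]
tool_rot: [0.056, 0.998, -0.0, 0.002]
force: [-1.0, 0.3, 10.1]
finger_gap: 0.172
t 25.85 tcp [0.6134 0.037  0.0703] toolx yaw 173.53 zax [ 0.003 -0.    -1.   ] q [-0.12  0.72  1.58  0.    0.83 -1.58] F [-1.   0.3 10.1] gap 0.172
```

View pics/w18.png

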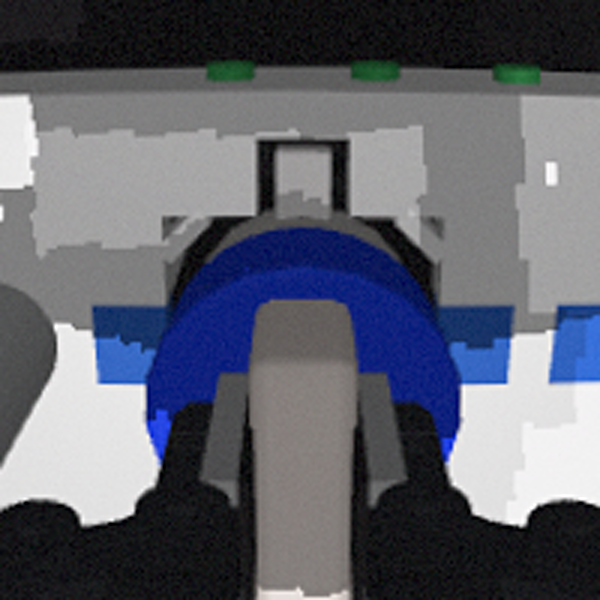

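```bash
python3 -m crank '[{"grip":1,"offset":[0,0,0],"angular":[0,0,8]},{"grip":1,"offset":[0,0,0],"angular":[0,0,16]},{"grip":1,"offset":[0,0,0],"angular":[0,0,24]},{"grip":1,"offset":[0,0,0],"angular":[0,0,32]},{"grip":1,"offset":[0,0,0],"angular":[0,0,40]},{"grip":1,"offset":[0,0,0],"angular":[0,0,48]}]' 80; python3 -c "
from h import *
st();print(manip.sense()['ft_torque'])"; python3 -m crank '[{"grip":1,"offset":[0,0,0],"angular":[0,0,8]},{"grip":1,"offset":[0,0,0],"angular":[0,0,16]},{"grip":1,"offset":[0,0,0],"angular":[0,0,24]},{"grip":1,"offset":[0,0,0],"angular":[0,0,32]},{"grip":1,"offset":[0,0,0],"angular":[0,0,38]},{"grip":1,"offset":[0,0,0],"angular":[0,0,42]},{"grip":1,"offset":[0,0,0],"angular":[0,0,42]},{"grip":1,"offset":[0,0,0],"angular":[0,0,42]}]' 80; python3 - <<'E'
from h import *
st();print(manip.sense()["ft_torque"])
E
```

```text
t: 26.5
tcp_pos: [0.614, 0.0367, 0.071]
tool_rot: [0.46, 0.888, 0.001, 0.002]
force: [-0.4, -0.6, 9.9]
finger_gap: 0.168
t 26.50 tcp [0.614  0.0367 0.071 ] toolx yaw 125.23 zax [ 0.005 -0.001 -1.   ] q [-0.12  0.72  1.58 -0.    0.83 -0.74] F [-0.4 -0.6  9.9] gap 0.168
[-0.13020454  0.18351202  0.09460579]
t: 27.3
tcp_pos: [0.614, 0.0365, 0.071]
tool_rot: [0.746, 0.666, 0.001, 0.002]
force: [-0.1, -0.9, 10.1]
finger_gap: 0.165
t 27.30 tcp [0.614  0.0365 0.071 ] toolx yaw 83.53 zax [ 0.005 -0.001 -1.   ] q [-0.12  0.72  1.58 -0.    0.83 -0.01] F [-0.1 -0.9 10.1] gap 0.165
[-0.17872036  0.19999459 -0.00336139]
```

```bash
python3 -m crank '[{"grip":1,"offset":[0,0,-2],"angular":[0,0,0]},{"grip":1,"offset":[0,0,-4],"angular":[0,0,0]},{"grip":1,"offset":[0,0,-6],"angular":[0,0,0]},{"grip":1,"offset":[0,0,-8],"angular":[0,0,0]},{"grip":1,"offset":[0,0,-9],"angular":[0,0,0]},{"grip":1,"offset":[0,0,-9],"angular":[0,0,0]},{"grip":1,"offset":[0,0,-9],"angular":[0,0,0]}]' 60; python3 - <<'E'
from h import *
st();print(manip.sense()["ft_torque"])
E
python3 -m crank '[{"grip":0,"offset":[0,0,0],"angular":[0,0,0]},{"grip":0,"offset":[0,0,0],"angular":[0,0,0]},{"grip":0,"offset":[0,0,0],"angular":[0,0,0]},{"grip":0,"offset":[0,0,0],"angular":[0,0,0]},{"grip":0,"offset":[0,0,-20],"angular":[0,0,0]},{"grip":0,"offset":[0,0,-60],"angular":[0,0,0]},{"grip":0,"offset":[0,0,-100],"angular":[0,0,0]},{"grip":0,"offset":[0,0,-140],"angular":[0,0,0]}]' 60; python3 - <<'E'
from h import *
st();delta([.43,.23,.22],83.4)
W=vision.snapshot("wrist");cv2.imwrite("pics/w19.png",W["pixels"][:,:,::-1])
E
```

```text
t: 28.0
tcp_pos: [0.6138, 0.0367, 0.0784]
tool_rot: [0.746, 0.666, 0.001, 0.002]
force: [2.9, -2.2, 3.4]
finger_gap: 0.171
t 28.00 tcp [0.6138 0.0367 0.0784] toolx yaw 83.54 zax [ 0.004 -0.001 -1.   ] q [-0.12  0.71  1.58 -0.    0.85 -0.01] F [ 2.9 -2.2  3.4] gap 0.171
[-0.42060762 -0.6323979   0.03833644]
t: 28.8
tcp_pos: [0.6112, 0.0374, 0.2186]
tool_rot: [0.746, 0.666, -0.001, -0.001]
force: [0.4, 0.6, -0.3]
finger_gap: 1.002
t 28.80 tcp [0.6112 0.0374 0.2186] toolx yaw 83.53 zax [-0.002  0.    -1.   ] q [-0.12  0.53  1.48  0.    1.14 -0.01] F [ 0.4  0.6 -0.3] gap 1.002
off [ 171.  -201.8   -0.9] ang [-0.13 -0.01  0.13]
off [ 171.  -201.8   -0.9] ang [ 2.0000e-02 -2.0000e-01 -1.7987e+02]
```

View pics/w19.png

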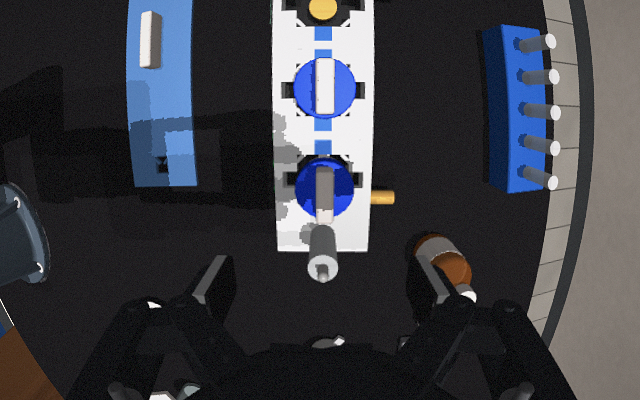

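```bash
python3 -m crank '[{"grip":0,"offset":[21,-25,-20],"angular":[0,0,0]},{"grip":0,"offset":[43,-50,-20],"angular":[0,0,0]},{"grip":0,"offset":[65,-76,-20],"angular":[0,0,0]},{"grip":0,"offset":[87,-102,-20],"angular":[0,0,0]},{"grip":0,"offset":[110,-129,-20],"angular":[0,0,0]},{"grip":0,"offset":[132,-155,-20],"angular":[0,0,0]},{"grip":0,"offset":[152,-180,-10],"angular":[0,0,0]},{"grip":0,"offset":[171,-202,0],"angular":[0,0,0]},{"grip":0,"offset":[171,-202,0],"angular":[0,0,0]},{"grip":0,"offset":[171,-202,0],"angular":[0,0,0]}]' 60; python3 - <<'E'
from m import *
st()
cv2.imwrite("pics/t20.png",T["pixels"][:,:,::-1]);cv2.imwrite("pics/s20.png",S["pixels"][:,:,::-1])
crop(T,160,125,330,265,4,"t20c.png");crop(S,320,165,520,295,4,"s20c.png")
W=vision.snapshot("wrist");cv2.imwrite("pics/w20.png",W["pixels"][:,:,::-1])
print(proj(W,[.43,.23,.036],1),proj(W,[.43+.035*.115,.23+.035*.993,.036],1),proj(W,[.43-.035*.115,.23-.035*.993,.036],1))
E
```

```text
t: 29.85
tcp_pos: [0.4301, 0.2301, 0.2176]
tool_rot: [0.745, 0.667, -0.0, -0.0]
force: [-0.5, 0.7, -0.3]
finger_gap: 1.002
t 29.95 tcp [0.4316 0.2295 0.2181] toolx yaw 83.51 zax [ 0.001  0.    -1.   ] q [ 0.26  0.36  1.78 -0.    0.99  0.37] F [ 0.  -0.2  0.7] gap 1.000
[317.59556801 179.19411342] [317.58278846 147.02198246] [317.62787593 209.84398929]
```

View pics/t20c.png

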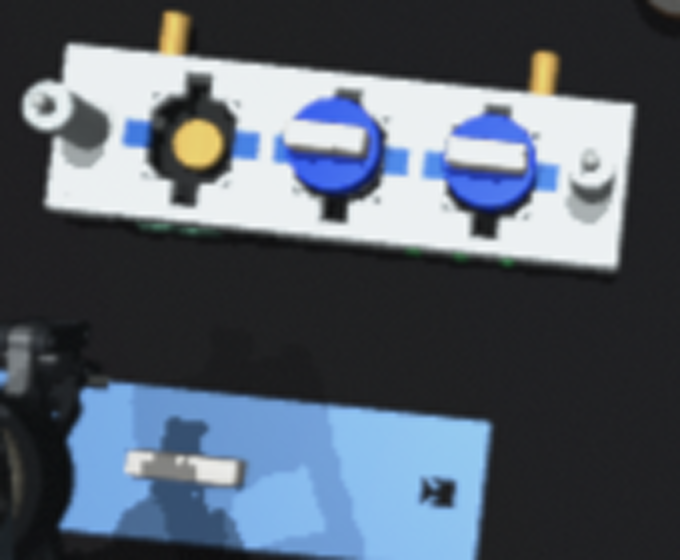

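View pics/s20c.png

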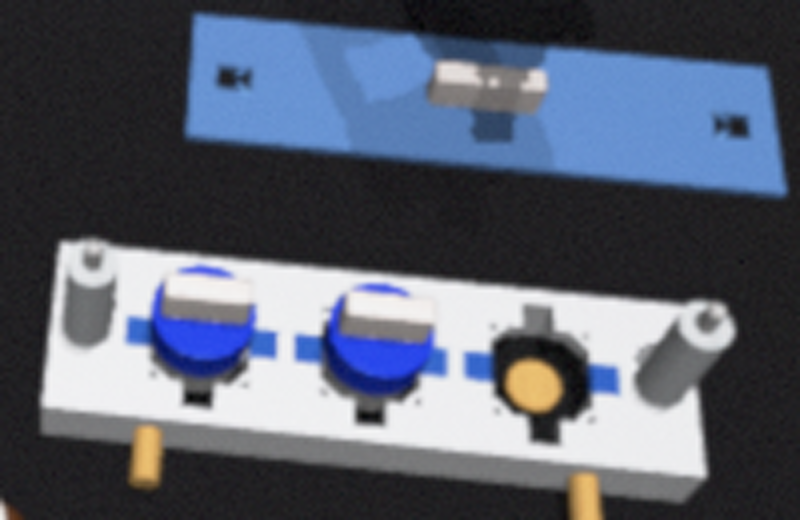

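View pics/w20.png

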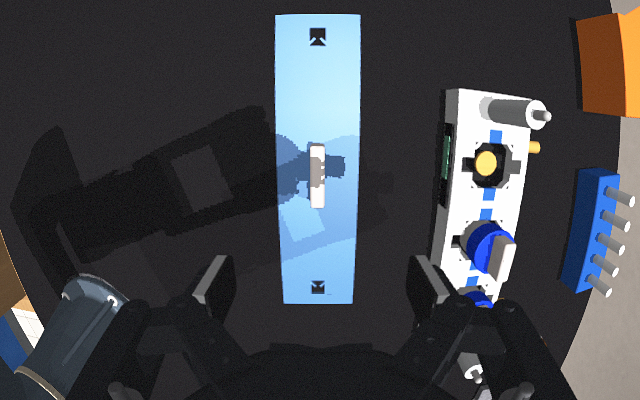

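```bash
python3 - <<'E'
from m import *
print(two(T,(241.7,159.8),S,(417.5,242.8)),two(T,(281.5,163.5),S,(372.2,237.5)))
print("plunger3 ref",two(T,(209,160.5),S,(452.9,260.9)))
delta([.43,.23,.0125],83.4)
E
```

```text
(array([0.6232222 , 0.13092399, 0.09327908]), np.float64(0.0013731565769611286)) (array([0.61282148, 0.03471858, 0.09725925]), np.float64(0.00025892805183509764))
plunger3 ref (array([0.63388709, 0.22481507, 0.02493813]), np.float64(0.002096235626161759))
off [  0.5  -1.9 205.6] ang [ 0.05 -0.01  0.05]
off [  0.5  -1.9 205.6] ang [ 2.0000e-02  8.0000e-02 -1.7995e+02]
```

```bash
python3 -m crank '[{"grip":0,"offset":[0,-1,45],"angular":[0,0,0]},{"grip":0,"offset":[0,-1,90],"angular":[0,0,0]},{"grip":0,"offset":[0,-1,130],"angular":[0,0,0]},{"grip":0,"offset":[0,-1,165],"angular":[0,0,0]},{"grip":0,"offset":[0,-1,190],"angular":[0,0,0]},{"grip":0,"offset":[0,-1,203.5],"angular":[0,0,0]},{"grip":0,"offset":[0,-1,203.5],"angular":[0,0,0]},{"grip":0,"offset":[0,-1,203.5],"angular":[0,0,0]}]' 40; python3 -c "
from h import *
st()"; python3 -m crank '[{"grip":1,"offset":[0,0,0],"angular":[0,0,0]},{"grip":1,"offset":[0,0,0],"angular":[0,0,0]},{"grip":1,"offset":[0,0,0],"angular":[0,0,0]},{"grip":1,"offset":[0,0,0],"angular":[0,0,0]},{"grip":1,"offset":[0,0,0],"angular":[0,0,0]},{"grip":1,"offset":[0,0,0],"angular":[0,0,0]}]' 60; python3 -c "
from h import *
st()"
```

```text
t: 30.9
tcp_pos: [0.4301, 0.2295, 0.0143]
tool_rot: [0.746, 0.666, -0.0, -0.0]
force: [-0.6, 0.8, -0.8]
finger_gap: 1.003
t 30.90 tcp [0.4301 0.2295 0.0143] toolx yaw 83.48 zax [-0. -0. -1.] q [ 0.26  0.73  1.92 -0.    0.48  0.37] F [-0.6  0.8 -0.8] gap 1.003
t: 31.5
tcp_pos: [0.4299, 0.23, 0.0149]
tool_rot: [0.746, 0.666, 0.0, 0.0]
force: [-2.0, 0.3, 5.1]
finger_gap: 0.176
t 31.50 tcp [0.4299 0.23   0.0149] toolx yaw 83.54 zax [ 0.001  0.    -1.   ] q [0.26 0.73 1.93 0.   0.48 0.37] F [-2.   0.3  5.1] gap 0.176
```

```bash
python3 -m crank '[{"grip":1,"offset":[0,0,-10],"angular":[0,0,0]},{"grip":1,"offset":[0,0,-30],"angular":[0,0,0]},{"grip":1,"offset":[0,0,-60],"angular":[0,0,0]},{"grip":1,"offset":[0,0,-95],"angular":[0,0,0]},{"grip":1,"offset":[0,0,-135],"angular":[0,0,0]},{"grip":1,"offset":[0,0,-175],"angular":[0,0,0]},{"grip":1,"offset":[0,0,-205],"angular":[0,0,0]},{"grip":1,"offset":[0,0,-215],"angular":[0,0,0]},{"grip":1,"offset":[0,0,-215],"angular":[0,0,0]}]'; python3 -c "
from h import *
st();delta([.6237,.1308,.225],83.45)"
```

```text
t: 32.4
tcp_pos: [0.4306, 0.2301, 0.2307]
tool_rot: [0.746, 0.666, 0.002, 0.001]
force: [0.3, 0.1, -2.3]
finger_gap: 0.174
t 32.40 tcp [0.4306 0.2301 0.2307] toolx yaw 83.53 zax [ 0.004  0.001 -1.   ] q [ 0.26  0.34  1.77 -0.    1.02  0.37] F [ 0.3  0.1 -2.3] gap 0.174
off [-77.  203.    6.5] ang [ 0.24 -0.09  0.08]
off [-77.  203.    6.5] ang [ 1.4000e-01  3.7000e-01 -1.7992e+02]
```

```bash
python3 -m crank '[{"grip":1,"offset":[-10,27,0],"angular":[0,0,0]},{"grip":1,"offset":[-20,53,0],"angular":[0,0,0]},{"grip":1,"offset":[-31,81,0],"angular":[0,0,0]},{"grip":1,"offset":[-42,110,0],"angular":[0,0,0]},{"grip":1,"offset":[-53,140,0],"angular":[0,0,0]},{"grip":1,"offset":[-63,168,0],"angular":[0,0,0]},{"grip":1,"offset":[-72,190,0],"angular":[0,0,0]},{"grip":1,"offset":[-77,203,0],"angular":[0,0,0]},{"grip":1,"offset":[-77,203,0],"angular":[0,0,0]},{"grip":1,"offset":[-77,203,0],"angular":[0,0,0]}]'; python3 - <<'E'
from h import *
st();delta([.6237,.1308,.155],83.45)
W=vision.snapshot("wrist");cv2.imwrite("pics/w21.png",W["pixels"][:,:,::-1])
S=vision.snapshot("scene");crop(S,310,165,540,300,3.4,"s21.png")
E
```

```text
t: 33.4
tcp_pos: [0.621, 0.1309, 0.2277]
tool_rot: [0.746, 0.666, -0.001, -0.002]
force: [-0.3, 0.1, -1.8]
finger_gap: 0.178
t 33.40 tcp [0.621  0.1309 0.2277] toolx yaw 83.52 zax [-0.004  0.    -1.   ] q [0.03 0.55 1.41 0.   1.19 0.14] F [-0.3  0.1 -1.8] gap 0.178
off [ 0.3  3.  72.7] ang [-0.25  0.01  0.07]
off [ 0.3  3.  72.7] ang [-1.0000e-02 -3.9000e-01 -1.7993e+02]
```

View pics/s21.png

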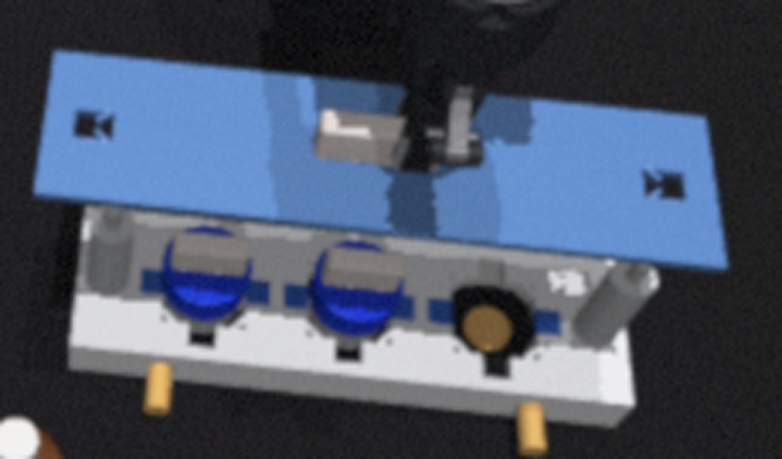

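View pics/w21.png

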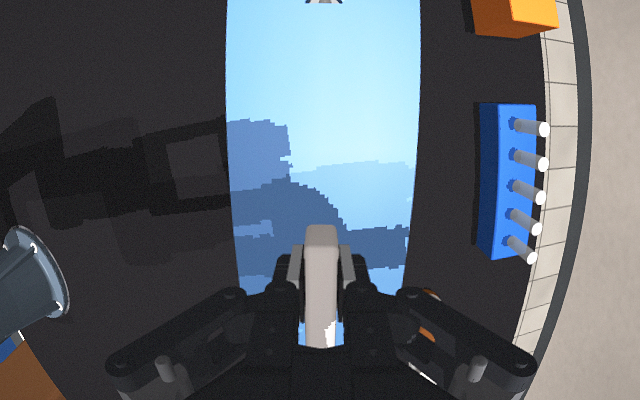

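```bash
python3 -m crank '[{"grip":1,"offset":[0,1.5,20],"angular":[0,0,0]},{"grip":1,"offset":[0,1.5,45],"angular":[0,0,0]},{"grip":1,"offset":[0,1.5,62],"angular":[0,0,0]},{"grip":1,"offset":[0,1.5,68],"angular":[0,0,0]},{"grip":1,"offset":[0,1.5,70],"angular":[0,0,0]},{"grip":1,"offset":[0,1.5,70],"angular":[0,0,0]},{"grip":1,"offset":[0,1.5,70],"angular":[0,0,0]},{"grip":1,"offset":[0,1.5,70],"angular":[0,0,0]}]'; python3 - <<'E'
from h import *
st();delta([.6237,.1308,.127],83.45)
S=vision.snapshot("scene");crop(S,310,165,540,300,3.4,"s22.png")
T=vision.snapshot("top");crop(T,140,110,340,210,4,"t22.png")
E
```

```text
t: 34.3
tcp_pos: [0.6248, 0.1305, 0.1605]
tool_rot: [0.746, 0.666, 0.001, 0.001]
force: [-0.7, -0.5, -1.8]
finger_gap: 0.169
t 34.30 tcp [0.6248 0.1305 0.1605] toolx yaw 83.54 zax [ 0.002  0.    -1.   ] q [0.03 0.63 1.46 0.   1.05 0.14] F [-0.7 -0.5 -1.8] gap 0.169
off [ 0.2 -1.2 33.5] ang [ 0.12 -0.02  0.09]
off [ 0.2 -1.2 33.5] ang [ 3.0000e-02  1.9000e-01 -1.7991e+02]
```

View pics/s22.png

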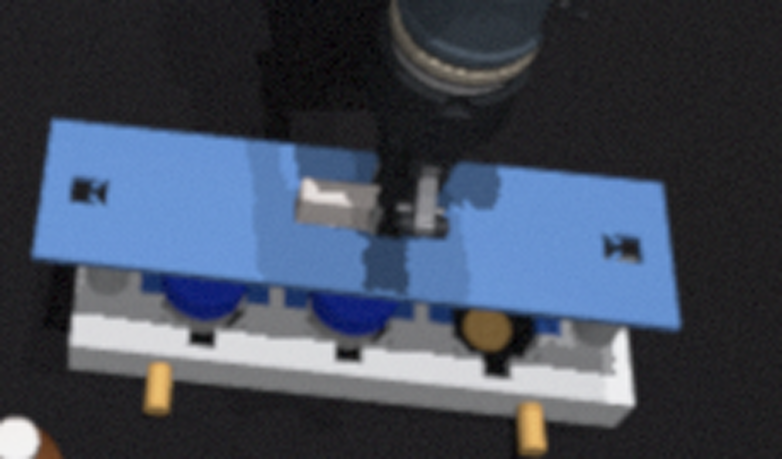

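View pics/t22.png

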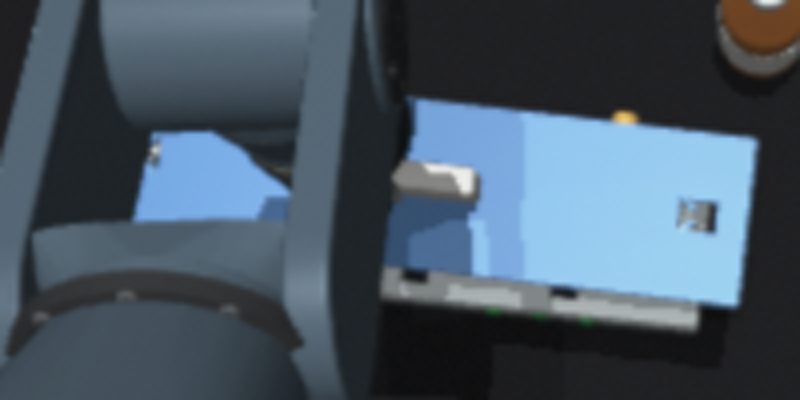

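```bash
python3 - <<'E'
from h import *
s=vision.snapshot("scene")
g=[(325,200),(505,219),(510,261.5),(320,241.5)]
gray=cv2.cvtColor(s["pixels"],cv2.COLOR_RGB2GRAY)
g=cv2.cornerSubPix(gray,np.array(g,np.float32).reshape(-1,1,2),(4,4),(-1,-1),(3,30,.01)).reshape(-1,2)
z=manip.sense()["tcp_pos"][2]-.0130+.006
for zz in(z,z-.003):
    P=np.array([onz(s,p,zz) for p in g])
    d=(P[1]-P[0]+P[2]-P[3])
    print(zz,g.round(1).tolist(),P.mean(0).round(4),[np.linalg.norm(P[i]-P[(i+1)%4]).round(4) for i in range(4)],np.degrees(np.arctan2(d[1],d[0])))
st()
E
```

```text
0.15297896449305948 [[324.8999938964844, 199.60000610351562], [504.1000061035156, 218.39999389648438], [509.3999938964844, 261.20001220703125], [318.8999938964844, 240.10000610351562]] [0.6227 0.1114 0.153 ] [np.float64(0.3712), np.float64(0.0965), np.float64(0.3714), np.float64(0.0965)] 83.08191655821513
0.14997896449305947 [[324.8999938964844, 199.60000610351562], [504.1000061035156, 218.39999389648438], [509.3999938964844, 261.20001220703125], [318.8999938964844, 240.10000610351562]] [0.6211 0.1121 0.15  ] [np.float64(0.3727), np.float64(0.0969), np.float64(0.3729), np.float64(0.0969)] 83.08191655821513
t 34.45 tcp [0.6245 0.1304 0.16  ] toolx yaw 83.53 zax [ 0.001  0.    -1.   ] q [0.03 0.63 1.46 0.   1.05 0.14] F [ 0.   0.3 -1.3] gap 0.172
```

```bash
python3 -m crank '[{"grip":1,"offset":[5,-0.5,0],"angular":[0,0,0]},{"grip":1,"offset":[12,-1.5,0],"angular":[0,0,-0.2]},{"grip":1,"offset":[18.7,-2.1,0],"angular":[0,0,-0.4]},{"grip":1,"offset":[18.7,-2.1,0],"angular":[0,0,-0.4]},{"grip":1,"offset":[18.7,-2.1,3],"angular":[0,0,-0.4]},{"grip":1,"offset":[18.7,-2.1,5],"angular":[0,0,-0.4]},{"grip":1,"offset":[18.7,-2.1,5],"angular":[0,0,-0.4]},{"grip":1,"offset":[18.7,-2.1,5],"angular":[0,0,-0.4]}]'; python3 - <<'E'
from h import *
st()
s=vision.snapshot("scene");crop(s,310,165,540,300,3.4,"s23.png")
m=hsv(s);m=(m[:,:,0]>98)&(m[:,:,0]<125)&(m[:,:,1]>110)&(m[:,:,2]>60)
T=vision.snapshot("top");crop(T,140,110,340,210,4,"t23.png")
c0,d=ray(s,(0,0))
z=manip.sense()["tcp_pos"][2]-.0130+.006
R=[.6226,.1303]
a=np.radians(83.5);ey=np.array([np.cos(a),np.sin(a)]);ex=np.array([ey[1],-ey[0]])
g=[]
for i,j in((-1,-1),(-1,1),(1,1),(1,-1)):
    p=np.r_[np.array(R)+ex*.048*i+ey*.186*j,z];g.append(proj(s,p))
g0=np.array(g,np.float32)
gray=cv2.cvtColor(s["pixels"],cv2.COLOR_RGB2GRAY)
g=cv2.cornerSubPix(gray,g0.reshape(-1,1,2).copy(),(4,4),(-1,-1),(3,30,.01)).reshape(-1,2)
P=np.array([onz(s,p,z) for p in g]);d=(P[1]-P[0]+P[2]-P[3])
print(g0.round(1).tolist(),g.round(1).tolist(),z,P.mean(0).round(4),[np.linalg.norm(P[i]-P[(i+1)%4]).round(4) for i in range(4)],np.degrees(np.arctan2(d[1],d[0])))
E
```

```text
t: 35.25
tcp_pos: [0.6241, 0.149, 0.1542]
tool_rot: [0.744, 0.669, -0.0, -0.0]
force: [0.5, -0.8, -1.9]
finger_gap: 0.17
t 35.25 tcp [0.6241 0.149  0.1542] toolx yaw 83.92 zax [-0. -0. -1.] q [ 0.06  0.64  1.46 -0.    1.05  0.17] F [ 0.5 -0.8 -1.9] gap 0.170
[[333.29998779296875, 201.60000610351562], [512.0999755859375, 219.3000030517578], [518.2999877929688, 261.6000061035156], [328.5, 241.89999389648438]] [[333.3999938964844, 201.39999389648438], [511.79998779296875, 219.10000610351562], [517.7999877929688, 261.6000061035156], [329.3999938964844, 242.1999969482422]] 0.14737858920136057 [0.6226 0.1304 0.1474] [np.float64(0.3714), np.float64(0.0964), np.float64(0.3692), np.float64(0.097)] 83.51672383517719
```

View pics/s23.png

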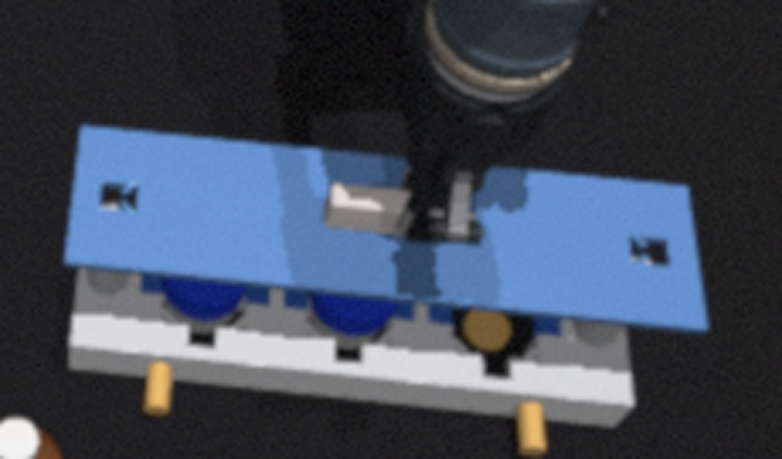

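View pics/t23.png

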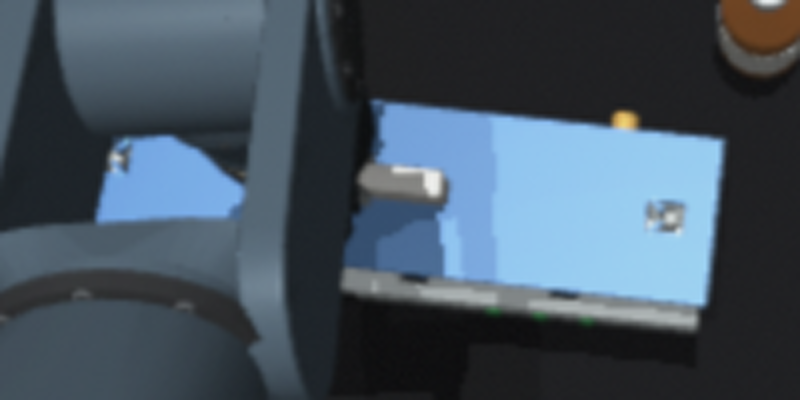

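```bash
python3 -m crank '[{"grip":1,"offset":[0,0,4],"angular":[0,0,0]},{"grip":1,"offset":[0,0,8],"angular":[0,0,0]},{"grip":1,"offset":[0,0,12],"angular":[0,0,0]},{"grip":1,"offset":[0,0,15],"angular":[0,0,0]},{"grip":1,"offset":[0,0,15],"angular":[0,0,0]}]'; python3 - <<'E'
from h import *
st()
s=vision.snapshot("scene");crop(s,310,165,540,300,3.4,"s24.png")
E
```

```text
t: 35.85
tcp_pos: [0.6237, 0.1492, 0.1386]
tool_rot: [0.744, 0.669, -0.001, -0.0]
force: [-0.0, -0.9, -2.0]
finger_gap: 0.175
t 35.85 tcp [0.6237 0.1492 0.1386] toolx yaw 83.93 zax [-0.002 -0.    -1.   ] q [ 0.06  0.66  1.47 -0.    1.02  0.17] F [-0.  -0.9 -2. ] gap 0.175
```

View pics/s24.png

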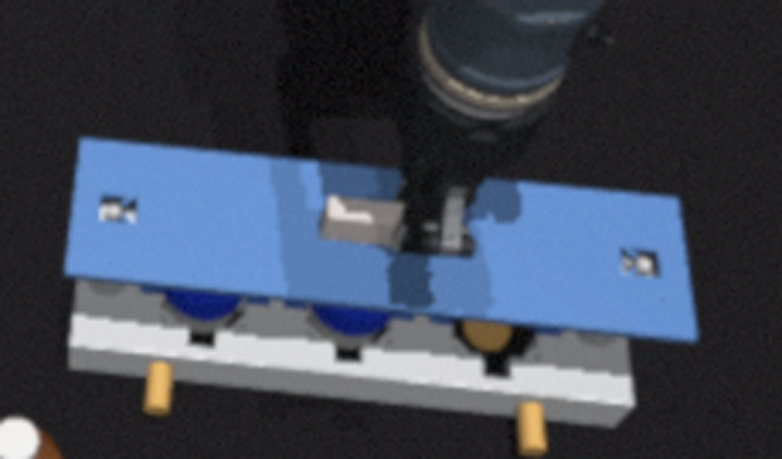

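```bash
python3 -m crank '[{"grip":1,"offset":[0,0,3],"angular":[0,0,0]},{"grip":1,"offset":[0,0,6],"angular":[0,0,0]},{"grip":1,"offset":[0,0,8],"angular":[0,0,0]},{"grip":1,"offset":[0,0,10],"angular":[0,0,0]},{"grip":1,"offset":[0,0,11],"angular":[0,0,0]},{"grip":1,"offset":[0,0,11],"angular":[0,0,0]},{"grip":1,"offset":[0,0,11],"angular":[0,0,0]}]'; python3 - <<'E'
from h import *
st()
E
```

```text
t: 36.6
tcp_pos: [0.6242, 0.1492, 0.129]
tool_rot: [0.744, 0.669, 0.0, 0.0]
force: [-1.3, 0.9, 3.0]
finger_gap: 0.173
t 36.60 tcp [0.6242 0.1492 0.129 ] toolx yaw 83.93 zax [ 0. -0. -1.] q [ 0.06  0.67  1.48 -0.    0.99  0.17] F [-1.3  0.9  3. ] gap 0.173
```

```bash
python3 -m crank '[{"grip":1,"offset":[0,0,-0.5],"angular":[0,0,0]},{"grip":0,"offset":[0,0,-0.5],"angular":[0,0,0]},{"grip":0,"offset":[0,0,-0.5],"angular":[0,0,0]},{"grip":0,"offset":[0,0,-0.5],"angular":[0,0,0]},{"grip":0,"offset":[0,0,-0.5],"angular":[0,0,0]},{"grip":0,"offset":[0,0,-20],"angular":[0,0,0]},{"grip":0,"offset":[0,0,-60],"angular":[0,0,0]},{"grip":0,"offset":[0,0,-100],"angular":[0,0,0]},{"grip":0,"offset":[0,0,-140],"angular":[0,0,0]}]';python3 -m crank '[{"grip":0,"offset":[0,-40,-10],"angular":[0,0,0]},{"grip":0,"offset":[0,-80,-10],"angular":[0,0,0]},{"grip":0,"offset":[0,-120,-10],"angular":[0,0,0]},{"grip":0,"offset":[0,-160,-10],"angular":[0,0,0]},{"grip":0,"offset":[0,-200,-10],"angular":[0,0,0]},{"grip":0,"offset":[0,-200,-10],"angular":[0,0,0]}]'; python3 - <<'E'
from m import *
st()
crop(S,180,130,530,330,2.2,"s25.png");crop(T,140,100,480,310,2.3,"t25.png")
for s,g in((S,[(333,211),(509,226),(513,266),(330,248)]),):
    gray=cv2.cvtColor(s["pixels"],cv2.COLOR_RGB2GRAY)
    g=cv2.cornerSubPix(gray,np.array(g,np.float32).reshape(-1,1,2),(4,4),(-1,-1),(3,30,.01)).reshape(-1,2)
    P=np.array([onz(s,p,.120) for p in g])
    print(g.round(1).tolist(),P.mean(0),[np.linalg.norm(P[i]-P[(i+1)%4]).round(4) for i in range(4)])
E
```

```text
t: 37.5
tcp_pos: [0.624, 0.1492, 0.2696]
tool_rot: [0.744, 0.669, -0.0, -0.0]
force: [0.7, -0.7, -0.0]
finger_gap: 0.999
t: 38.1
tcp_pos: [0.4187, 0.1706, 0.2779]
tool_rot: [0.743, 0.669, -0.003, -0.002]
force: [0.2, 0.7, -0.5]
finger_gap: 0.998
t 38.20 tcp [0.4252 0.1705 0.279 ] toolx yaw 83.98 zax [ 0.002  0.    -1.   ] q [ 0.14  0.24  1.77 -0.    1.13  0.24] F [0.3 0.2 0.4] gap 0.999
[[333.20001220703125, 207.6999969482422], [507.29998779296875, 225.10000610351562], [513.2000122070312, 266.8999938964844], [329.1000061035156, 247.5]] [0.62126614 0.1311779  0.12      ] [np.float64(0.3721), np.float64(0.0967), np.float64(0.371), np.float64(0.0965)]
```

View pics/s25.png

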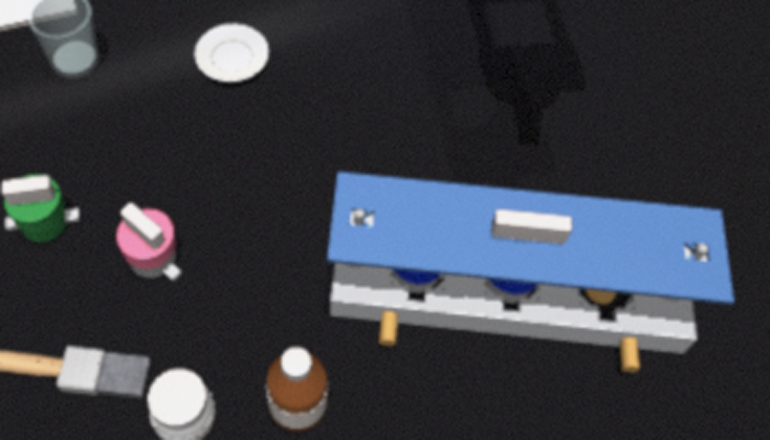

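View pics/t25.png

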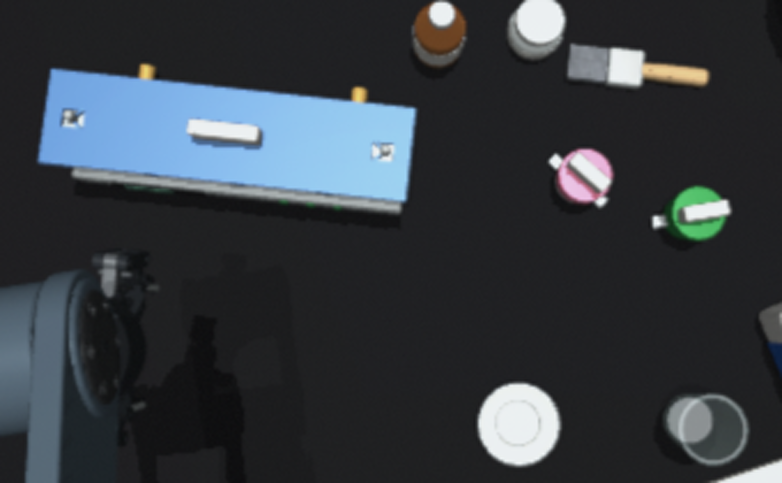

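```bash
python3 -c "
from h import *
st();print(manip.sign_off())"
```

```text
t 38.20 tcp [0.4252 0.1705 0.279 ] toolx yaw 83.98 zax [ 0.002  0.    -1.   ] q [ 0.14  0.24  1.77 -0.    1.13  0.24] F [0.3 0.2 0.4] gap 0.999
the job is handed in; nothing more can be done
None
```

I laid the cover flat on the bench, fitted the two fresh blue cartridges that were present into bays 2 and 1, and put the cover back on its pins. The job was handed in at 38 s.

**Cartridges:** both were pushed in, turned a quarter clockwise and allowed to rise. After that, the grip bars lay along the dryer, and the tool height put both feet about 19–21 mm below the top face (home is 20 mm).

**Cover:** when I picked it up again, it sat about 19 mm off along its length compared with the first grasp. It was probably knocked while the arm was elsewhere, or it slipped in the grip. I measured this from its corners before lowering and corrected it.

**Last checks:**
- Lowering met the shoulders at the expected height with about 3 N.
- The final pictures show both pins through the holes. The plate is within about 2 mm of its starting position, and its edge lengths fit a flat plate at shoulder height.
- The spent pink and green cartridges and the other bench items look undisturbed. The robot is clear with the gripper open.

**One disagreement:** triangulating the cartridge tops from two cameras gave 93–97 mm, against 104 mm when home. I put that down to hand-picked pixels, since the bar angle, the tool heights and the cover seating freely all agree with both cartridges being home.

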